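# Air-dry washed apples in a crate over the drip tray

### The job

The washed apples in the white tin must drip dry: tip the empty wooden crate, which stands on end against the drip tray, over the tray's rim onto its back so that it lies flat across the tray with its open side up; then lower every apple gently into it, without dropping any. When the last one is in, wind the kitchen timer past its top mark (30 minutes) and turn it back to 15 minutes. Do not disturb the other things on the worktop.

Things in the scene. Friction and masses are not known exactly. Their poses are not given: they have to be found in the camera images.
- crate: Slatted pale-wood crate 180 (x) x 85 (y) x 250 (z) mm, about 0.55 kg, loose. It first stands on one end a few mm from the tray's rim; origin: centre of that end; z up its length, open face to +y, closed back to -y, towards the tray. Ends 10 mm thick, sides and back 7; inside 166 x 78 deep x 230 mm, a 12 x 12 mm post in each corner. Must fall along -y, over the rim, and lie with +y up.
- crate_floor (a point): Centre of the crate's inner back (its inner floor once it lies on its back); axes as crate. When it lies rightly on the tray, this point is 23 mm and the crate's upper edge 101 mm above the worktop; tipped straight, it comes to lie within some 30 mm of tray_center.
- crate_top_edge (a point): Middle of the front edge of the crate's upper end board (edge 10 mm high, 180 mm wide, on the open side), 245 mm above the worktop at the start. Pushed here along the crate's -y, the crate tips over by itself after some 6 to 9 cm. Below the board it is open.
- tray_center (a point): Centre of the drip tray, at rim height. Grey ribbed plastic tray, fixed, 240 (x) x 212 (y) mm, rim 16 mm high and 6 mm thick; the crate stands beyond its +y rim. Mind the wall that runs along the right of robot and worktop (y = -0.385 m) and the dish rack, whose lowest shelf lies 0.42 m above the worktop beyond x = 0.66 m.
- apple0: Small red apple with a short stem, 58 mm across, 54 mm high, 0.09 kg, loose, standing on a small flat base in the white tin; origin at its middle, 30 mm above the worktop there. All are alike; two to four are present (None: absent). They can roll.
- apple1: Small red apple with a short stem, 58 mm across, 54 mm high, 0.09 kg, loose, standing on a small flat base in the white tin; origin at its middle, 30 mm above the worktop there. All are alike; two to four are present (None: absent). They can roll.
- apple2: Small red apple with a short stem, 58 mm across, 54 mm high, 0.09 kg, loose, standing on a small flat base in the white tin; origin at its middle, 30 mm above the worktop there. All are alike; two to four are present (None: absent). They can roll.
- apple3: Small red apple with a short stem, 58 mm across, 54 mm high, 0.09 kg, loose, standing on a small flat base in the white tin; origin at its middle, 30 mm above the worktop there. All are alike; two to four are present (None: absent). They can roll.
- tin_center (a point): Centre of the inner floor (3 mm up) of the shallow white enamel tin, fixed, that holds the apples: 190 (x) x 160 (y) mm outside, rim 20 mm high, walls 3 mm.
- timer_grip (a point): White wind-up timer, fixed: round foot 82 mm across, 24 mm high, with a ring of ticks; on it a dial 54 mm across with an upright grip bar 52 mm long, 12 mm thick, from 30 to 53 mm above the worktop. This point is on the vertical turning axis at mid bar, 42 mm up; fixed to the foot, its +x points to the zero tick.
- timer_dial (a joint): Dial angle, rad, clockwise from above; 0: the bar's end with the black line points to the zero tick. 0.08 rad a minute; long ticks every 5 minutes, thick ones at 0 and at the top mark, 30 minutes = 2.4; stop at 2.7; 15 minutes = 1.2. Needs 0.05 N m, stays where left. Direction of the bar's lined end = yaw of timer_grip minus this.
- dish_brush: Blue dish brush, 36 x 269 x 62 mm, loose bystander; origin under its middle.
- drink_can: Drink can, 66 x 66 x 115 mm, loose bystander; origin under its middle.
- mug_white: White mug, 86 x 120 x 101 mm, loose bystander; origin under its middle.
- spice_jar_a: Spice jar, 44 x 44 x 105 mm, loose bystander; origin under its middle.
- salt_shaker: Salt shaker, 44 x 44 x 90 mm, loose bystander; origin under its middle.
Not all that is in view belongs to the job. Leave any purple look-alike of the apple3 alone.

How it is judged (in metres and radians):
On the way, in this order (a step that is already met when the one before it is completed fails the run):
1. the empty crate lies flat on its back across the drip tray, open side up (angle between crate's own y axis and vertical below 0.045 rad and height (world z) of crate_floor between 0.017 and 0.029 m and horizontal distance between crate_floor and tray_center below 0.05 m and linear speed of crate below 0.03 m/s), for 0.3 s.
2. every apple is in the lying crate, released (angle between crate's own y axis and vertical below 0.045 rad and height (world z) of crate_floor between 0.017 and 0.029 m and horizontal distance between crate_floor and tray_center below 0.05 m and x of apple0 in the frame of crate between -0.087 and 0.087 m and y of apple0 in the frame of crate between -0.043 and 0.025 m and z of apple0 in the frame of crate between 0.008 and 0.242 m and x of apple1 in the frame of crate between -0.087 and 0.087 m and y of apple1 in the frame of crate between -0.043 and 0.025 m and z of apple1 in the frame of crate between 0.008 and 0.242 m and x of apple2 in the frame of crate between -0.087 and 0.087 m and y of apple2 in the frame of crate between -0.043 and 0.025 m and z of apple2 in the frame of crate between 0.008 and 0.242 m and x of apple3 in the frame of crate between -0.087 and 0.087 m and y of apple3 in the frame of crate between -0.043 and 0.025 m and z of apple3 in the frame of crate between 0.008 and 0.242 m and contact force between the fingers and apple0 below 0.1 N and contact force between the fingers and apple1 below 0.1 N and contact force between the fingers and apple2 below 0.1 N and contact force between the fingers and apple3 below 0.1 N), for 0.3 s.
3. the timer is wound past its top mark (value of joint timer_dial above 2.42 rad).
At the end, for the whole second after the job is handed in: The crate lies on its back across the drip tray (level within 0.045 rad, its floor's middle within 50 mm of the tray's centre), every apple present rests inside it, and the timer, wound past 30 minutes on the way, reads 15 minutes within 1 minute (1.12 to 1.28 rad) (angle between crate's own y axis and vertical below 0.045 rad and height (world z) of crate_floor between 0.017 and 0.029 m and horizontal distance between crate_floor and tray_center below 0.05 m and x of apple0 in the frame of crate between -0.087 and 0.087 m and y of apple0 in the frame of crate between -0.043 and 0.025 m and z of apple0 in the frame of crate between 0.008 and 0.242 m and x of apple1 in the frame of crate between -0.087 and 0.087 m and y of apple1 in the frame of crate between -0.043 and 0.025 m and z of apple1 in the frame of crate between 0.008 and 0.242 m and x of apple2 in the frame of crate between -0.087 and 0.087 m and y of apple2 in the frame of crate between -0.043 and 0.025 m and z of apple2 in the frame of crate between 0.008 and 0.242 m and x of apple3 in the frame of crate between -0.087 and 0.087 m and y of apple3 in the frame of crate between -0.043 and 0.025 m and z of apple3 in the frame of crate between 0.008 and 0.242 m and linear speed of each of apple0, apple1, apple2, apple3 below 0.03 m/s and value of joint timer_dial between 1.12 and 1.28 rad); the robot touches nothing.
It fails at once if an apple is dropped or pressed hard into the crate (more than 35 N) (contact force between any of apple0, apple1, apple2, apple3 and crate above 35 N).
It fails at once if a bystander is moved by more than 30 mm (distance of any of dish_brush, drink_can, mug_white, spice_jar_a, salt_shaker from where it was at the start of the episode above 0.03 m).
Of apple0, apple1, apple2, apple3 only 2 to 4 are there at a start; the rules pass over those that are not, and their reading is None.
At some moment in a run one of apple0, apple1, apple2, apple3 may be knocked a few centimetres aside while the robot is not near it.
It also fails if it takes over 210 s, if anything falls off the work surface, if the arm or the gripper's body presses on something with over 40 N, if the wrist force passes 120 N, or if a joint passes its speed limit or range.

### The arm

A 7-joint arm with a two-finger parallel gripper is mounted at the origin on a cart in front of the work surface, level with it; the furniture and walls round the work are solid. World frame = base frame: x ahead of the robot, y to its left, z up, the work surface at z = 0. Lengths are in mm, angles in rad, forces in N, time in s.
With the tool pointing down it reaches from about 350 to 775 mm from the base axis. Payload 3.1 kg.
Tool frame: the origin (TCP) lies at the very end of the fingers, on their centre line; the grasp point (between the pads) lies 19 mm behind it (manip.grip_depth is the distance from the TCP to the grasp point, in mm); y points along the fingers, x is the direction in which the jaws open and shut, and the axes are right-handed (so a half turn about y gives the same grasp; the last joint's range is limited). The gripper opens to 85 mm and grips with 20 to 120 N. Pads are 22 mm wide; open, the fingers measure 114 mm over their backs; the gripper's body (76 mm by 85 mm) begins 54 mm behind the grasp point. The pads swing forward as they close: fully open they stand 13 mm farther back than shut.
Start: joints at [-1.211, 0.311, 0.014, 1.512, -0.004, 1.319, -0.027], TCP at [215.067, 506.225, 231.304] pointing down, gripper open.
Joint ranges: [-2.7, 2.7], [-0.3, 1.91], [-1.27, 1.3], [0.12, 2.57], [-1.44, 4.58], [0.2, 2.03], [-3.05, 3.05]. Speed limits (rad/s): [2.79, 2.79, 3.14, 3.14, 3.14, 3.14, 3.14].

### API

Orientations are given as a unit quaternion [w, x, y, z].
In Python, from bench import manip gives the robot as it stands.
- The arm moves only by the tool step_arm, never from a script. Its arguments are lists of equal length, an entry for each row: "delta_pos": the shift along the tool's x, y, z in m, a list of three; "rot": the turn, a rotation vector about the tool's x, y, z in degrees, a list of three; "gripper": the opening in per cent of the stroke, from 0 (shut) to 100 (fully open). In form: {"delta_pos": [[x, y, z], ...], "rot": [[ax, ay, az], ...], "gripper": [gripper, ...]}. A call has 1 to 12 rows; each row is the pose to reach, as a shift and turn from the pose commanded when the call began, along the tool's axes at that moment; what a row does not reach only later rows make up. A row lasts 1/8 s, in which the tool goes at most 62.5 mm and 10.7 degrees, less where a joint would pass 70% of its speed; a pose out of reach is approached as far as the arm can. A call with a gripper value outside its range is refused whole. The fingers move at their own pace and stop on an object; "squeeze" is the grip in N (left out, the last holds). Time passes only in rows, so rows that repeat a pose let the fingers close. It gives the time, the measured TCP pose, the force and the opening at its end, in the units of the state.
- manip.sense(): the state, without advancing time (a new reading comes with each control period).
- manip.get_image(name): name is "scene" or "top" or "wrist"; returns (picture, depth): 480x640x3 uint8, red, green, blue; 480x640 float32, mm along the optical axis (not along the pixel's ray), 0 where there is no reading.
- manip.get_calibration(name): a dict with "fx", "fy", "cx", "cy" (pixels), "k1" (the pictures are not rectified: a ray, as slopes to the right and down, at radius r is drawn at 1 + k1 r^2 times it, then the intrinsics apply), "R" (3x3) and "t" (3): a world point X has camera coordinates R X + t; the wrist camera has in their place "tool_from_camera" (4x4, takes a point from camera to tool coordinates, whose origin is the TCP and whose axes are the tool frame's). Camera axes: x right, y down, z forward; pixel columns grow to the right and rows downward; lengths in mm; the calibration is good to about 2 mm. A picture is of the moment at which its call begins: read the wrist's pose just before it. get_calibration takes no time and is no camera call.
- manip.sign_off(): hands the job in, once; it reports no verdict.
The state is a dict: "t": time; "joint_pos": joint angles; "qd": joint speeds; "joint_torque": joint torques, N m; "tcp_pos": TCP position; "tcp_rot": TCP orientation; "force": force on the tool from outside, world axes, zero at the start; "ft_torque": the same for the moment, N m; "grip_width": opening from 0.0 (shut) to 1.0 (fully open).
Only numpy, scipy, OpenCV 4.12 (cv2) and the standard library are available. Lean on these libraries where they do the work, as an engineer would, in place of code of your own. Each camera call takes 0.05 s, during which the arm holds its last target.

## Working session

There is one attempt and no reset: what is moved stays moved. The work goes in short steps, Python scripts to look and compute and a tool call to move; the robot and the scene stay as the last step left them, time stands still between calls to the robot, and variables do not carry over. Pictures are saved under pics/ and viewed, and the job is handed in when it is done.

Besides the shell and the picture viewer there is one more tool, called as name(argument=value, ...) on one line, values as JSON. step_arm: Moves the arm, as the interface text tells. Its arguments: {"type":"object","properties":{"delta_pos":{"type":"array","items":{"type":"array","items":{"type":"number"}}},"rot":{"type":"array","items":{"type":"array","items":{"type":"number"}}},"gripper":{"type":"array","items":{"type":"number"}},"squeeze":{"type":"number"}},"required":["delta_pos","rot","gripper"]}

```bash
mkdir -p pics; ls; cat > h.py <<'E'
import numpy as np, cv2
from scipy.spatial.transform import Rotation as R
from bench import manip
def snap(name,fn):
    s=manip.sense(); im,d=manip.get_image(name)
    cv2.imwrite('pics/%s.png'%fn,im[:,:,::-1]); np.savez('pics/%s.npz'%fn,im=im,d=d,p=s['tcp_pos'],q=s['tcp_rot']); return im,d,s
def world(name,fn):
    z=np.load('pics/%s.npz'%fn); c=manip.get_calibration(name); d=z['d']
    h,w=d.shape; v,u=np.mgrid[0:h,0:w].astype(float)
    K=np.array([[c['fx'],0,c['cx']],[0,c['fy'],c['cy']],[0,0,1]])
    x,y=(u-c['cx'])/c['fx'],(v-c['cy'])/c['fy']
    xd,yd=x.copy(),y.copy()
    for _ in range(10):
        r2=x*x+y*y; x=xd/(1+c['k1']*r2); y=yd/(1+c['k1']*r2)
    P=np.stack([x*d,y*d,d],-1)
    if 'tool_from_camera' in c:
        T=np.array(c['tool_from_camera']); P=P@T[:3,:3].T+T[:3,3]
        q=z['q']; Rm=R.from_quat([q[1],q[2],q[3],q[0]]).as_matrix()
        W=P@Rm.T+z['p']
    else:
        W=(P-np.array(c['t']))@np.array(c['R'])
    W[d==0]=np.nan
    return W
def st():
    s=manip.sense(); q=s['tcp_rot']; Rm=R.from_quat([q[1],q[2],q[3],q[0]]).as_matrix()
    return s,Rm
E
python3 - <<'E'
from h import *
print(manip.sense())
for n in ['scene','top','wrist']:
    snap(n,n+'0'); c=manip.get_calibration(n); print(n,{k:np.round(v,3).tolist() for k,v in c.items()})
s,Rm=st(); print(Rm.round(3))
E
```

```text
pics
{'t': 0.0, 'joint_pos': array([-1.21068636,  0.31175986,  0.01402789,  1.51307836, -0.00438948,
        1.31919374, -0.02723516]), 'qd': array([-0.0011381 , -0.00062661,  0.00042162,  0.00108066, -0.0011183 ,
        0.00018208, -0.00098359]), 'joint_torque': array([ 1.30991534e-04, -3.79904759e+01,  1.46407974e-01, -2.30597430e+01,
        1.24222678e-02,  1.37474842e-02,  1.80596658e-06]), 'tcp_pos': array([214.81837484, 505.51157768, 230.19379899]), 'tcp_rot': array([-0.5892143 ,  0.59022352,  0.38948172, -0.3908538 ]), 'force': array([-0.5658406 ,  0.5896089 ,  0.19942086]), 'ft_torque': array([-0.03579568,  0.04523795,  0.01288457]), 'grip_width': 0.9970288509654988}
scene {'fx': 593.736, 'fy': 593.736, 'cx': 312.247, 'cy': 250.005, 'k1': -0.11, 'R': [[0.5, -0.866, 0.018], [-0.693, -0.412, -0.592], [0.52, 0.284, -0.805]], 't': [-271.825, 542.347, 986.151]}
top {'fx': 465.983, 'fy': 465.983, 'cx': 315.273, 'cy': 239.019, 'k1': -0.113, 'R': [[0.051, -0.999, 0.003], [-0.976, -0.051, -0.212], [0.212, 0.008, -0.977]], 't': [-17.792, 608.628, 937.806]}
wrist {'fx': 371.264, 'fy': 371.264, 'cx': 326.038, 'cy': 241.42, 'k1': -0.027, 'tool_from_camera': [[1.0, 0.0, 0.001, -0.069], [-0.001, -0.329, 0.944, -142.774], [0.001, -0.944, -0.329, 85.463], [0.0, 0.0, 0.0, 1.0]]}
[[ 0.391 -0.001 -0.92 ]
 [ 0.92  -0.002  0.391]
 [-0.002 -1.    -0.   ]]
```

View pics/scene0.png

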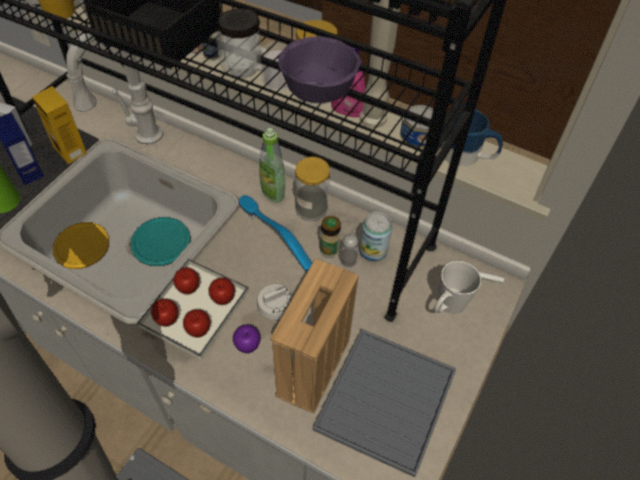

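View pics/top0.png

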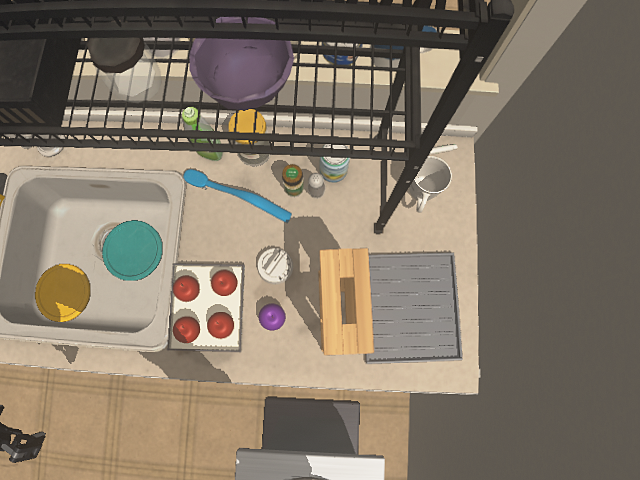

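Scene: four red apples in the tin (top view about (185,288), (224,283), (186,329), (220,325)), and the purple decoy at (272,317). The timer is at (274,264), the crate at (346,302) and the tray at (412,306). Next I measure them from depth.

```bash
python3 - <<'E'
from h import *
W=world('top','top0'); im=np.load('pics/top0.npz')['im']
hsv=cv2.cvtColor(im,cv2.COLOR_RGB2HSV)
H,S,V=[hsv[...,i].astype(int) for i in range(3)]
red=(((H<8)|(H>172))&(S>150)&(V>70)).astype(np.uint8)
pur=((H>125)&(H<160)&(S>100)).astype(np.uint8); 
for nm,m in [('red',red),('pur',pur)]:
    n,l,stt,c=cv2.connectedComponentsWithStats(m)
    for i in range(1,n):
        if stt[i,4]>150:
            P=W[l==i]; P=P[~np.isnan(P[:,0])]
            # sphere-fit
            A=np.c_[2*P,np.ones(len(P))]; b=(P**2).sum(1); s=np.linalg.lstsq(A,b,rcond=None)[0]
            print(nm,c[i].round(0),stt[i,4],'mean',P.mean(0).round(0),'top',np.percentile(P[:,2],98).round(1),'sph',s[:3].round(1),np.sqrt(s[3]+s[:3]@s[:3]).round(1))
for p in [(270,420),(300,240),(250,380)]: print(p,W[p[1] if 0 else p[0]-0,p[1]] if 0 else W[p[0],p[1]].round(1))
# crate top: z 225..265
m=(W[...,2]>235)&(W[...,2]<262)&(np.arange(640)[None]>310)&(np.arange(640)[None]<380)&(np.arange(480)[:,None]>240)&(np.arange(480)[:,None]<360)
P=W[m]; r=cv2.minAreaRect(P[:,:2].astype(np.float32)); print('crate top',r,np.median(P[:,2]),cv2.boxPoints(r).round(0).tolist())
# tray rim
m=(W[...,2]>11)&(W[...,2]<22)&(np.arange(640)[None]>340)&(np.arange(640)[None]<470)&(np.arange(480)[:,None]>245)&(np.arange(480)[:,None]<370)
P=W[m]; print('tray',len(P),cv2.minAreaRect(P[:,:2].astype(np.float32)),P.min(0),P.max(0))
for (u,v) in [(370,254),(453,253),(460,357),(366,360),(412,306),(176,265),(241,265),(241,348),(174,348),(274,264)]: print(u,v,np.nanmedian(W[v-1:v+2,u-1:u+2].reshape(-1,3),0).round(0))
for nm in ['top','scene']:
  pass
big=cv2.resize(im[225:375,160:470],None,fx=2.5,fy=2.5,interpolation=cv2.INTER_CUBIC); cv2.imwrite('pics/topcrop.png',big[:,:,::-1])
tm=cv2.resize(im[235:295,244:304],None,fx=9,fy=9,interpolation=cv2.INTER_CUBIC); cv2.imwrite('pics/timer.png',tm[:,:,::-1])
E
```

```text
red [224. 284.] 408 mean [502. 205.  52.] top 58.3 sph [506.1 208.1  33.1] 26.6
red [185. 290.] 379 mean [485. 287.  53.] top 58.8 sph [488.5 289.8  34.6] 25.6
red [220. 327.] 414 mean [412. 205.  52.] top 59.0 sph [413.8 207.5  32.6] 26.9
red [188. 330.] 309 mean [401. 273.  52.] top 58.8 sph [402.  279.   34.4] 25.0
pur [272. 318.] 440 mean [436.  96.  50.] top 55.1 sph [439.2  98.3  29. ] 27.8
(270, 420) [ 562.1 -226.6    6. ]
(300, 240) [474.2 174.9   3.4]
(250, 380) [ 605.6 -135.8   -3.7]
crate top ((464.494140625, -46.26475143432617), (180.51638793945312, 85.21395111083984), 5.184226036071777) 249.35844334447253 [[371.0, -12.0], [378.0, -97.0], [558.0, -81.0], [551.0, 4.0]]
tray 962 ((476.631103515625, -182.6520538330078), (241.16650390625, 261.421630859375), 4.387978553771973) [ 351.68410263 -321.1777463    11.00132746] [605.79690867 -48.13066636  20.94561135]
370 254 [ 591. -111.   15.]
453 253 [ 604. -300.   14.]
460 357 [ 372. -315.   15.]
366 360 [ 358. -109.   14.]
412 306 [ 480. -209.    5.]
176 265 [544. 326.  10.]
241 265 [551. 177.  17.]
241 348 [369. 165.  -0.]
174 348 [360. 312.   3.]
274 264 [552. 100.  53.]
```

View pics/topcrop.png

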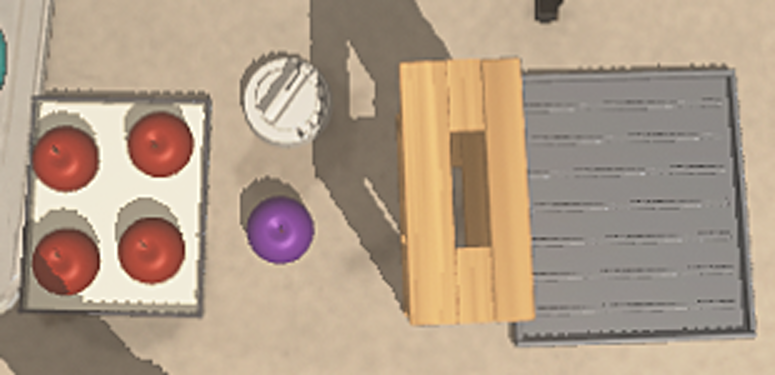

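View pics/timer.png

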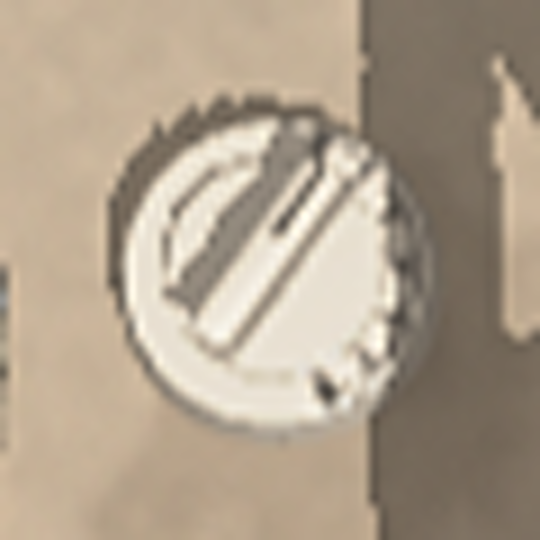

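```bash
cat >> h.py <<'E'
def plan(x,y,z,yaw=None):
    """delta (m, tool axes) and rot about tool y (deg) to reach world pos (mm) with tool x at yaw deg (mod 180), tool straight down"""
    s,Rm=st(); d=Rm.T@(np.array([x,y,z])-s['tcp_pos'])/1000
    cur=np.degrees(np.arctan2(Rm[1,0],Rm[0,0]))
    out='dpos %s'%d.round(4).tolist()
    if yaw is not None:
        t=(yaw-cur+90)%180-90
        Rt=R.from_euler('z',t,degrees=True).as_matrix()@Rm
        # straighten: tool y -> -z
        yv=np.array([0,0,-1.]); xv=Rt[:,0]-yv*(Rt[:,0]@yv); xv/=np.linalg.norm(xv); Rt=np.c_[xv,yv,np.cross(xv,yv)]
        out+=' rot %s'%np.degrees(R.from_matrix(Rm.T@Rt).as_rotvec()).round(2).tolist()
    print(out,'| t %.2f pos %s yaw %.1f F %s gw %.3f q7 %.2f'%(s['t'],s['tcp_pos'].round(1),cur,s['force'].round(1),s['grip_width'],s['joint_pos'][6]))
E
python3 - <<'E'
from h import *
plan(457,31,228,5.0)
# fingertips in wrist cam
W=world('wrist','wrist0'); 
z=np.load('pics/wrist0.npz'); d=z['d']; m=(d>0)&(d<190); 
q=z['q']; Rm=R.from_quat([q[1],q[2],q[3],q[0]]).as_matrix(); T=(W[m]-z['p'])@Rm
print(m.sum(),T.min(0),T.max(0)); 
for s in (-1,1):
    t=T[T[:,0]*s>0]; print(len(t),t.min(0).round(1),t.max(0).round(1))
E
```

```text
dpos [-0.3422, 0.0031, -0.4085] rot [0.06, 61.98, -0.09] | t 0.15 pos [214.9 505.7 230.5] yaw 67.0 F [ 0.2  0.1 -1. ] gw 1.000 q7 -0.03
48346 [-75.19165803 -92.77267006 -11.90611987] [ 74.36208757 -13.0145104   21.149284  ]
24283 [-75.2 -92.5 -11.9] [ -0.2 -13.1  20.8]
24063 [  0.  -92.8 -11.6] [ 74.4 -13.   21.1]
```

View pics/wrist0.png

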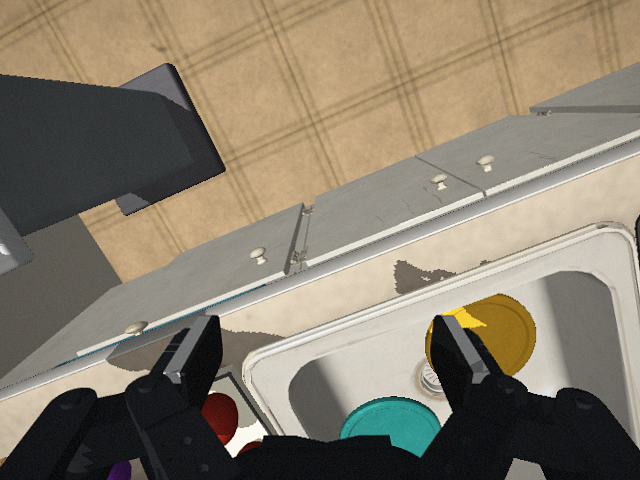

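step_arm(delta_pos=[[-0.031, 0, -0.037], [-0.062, 0, -0.074], [-0.093, 0, -0.111], [-0.124, 0, -0.149], [-0.156, 0, -0.186], [-0.187, 0, -0.223], [-0.218, 0, -0.26], [-0.25, 0, -0.297], [-0.28, 0, -0.334], [-0.311, 0, -0.371], [-0.342, 0.003, -0.4085], [-0.342, 0.003, -0.4085]], rot=[[0, 5.5, 0], [0, 11, 0], [0, 17, 0], [0, 22.5, 0], [0, 28, 0], [0, 34, 0], [0, 39.5, 0], [0, 45, 0], [0, 51, 0], [0, 56.5, 0], [0, 62, 0], [0, 62, 0]], gripper=[50, 0, 0, 0, 0, 0, 0, 0, 0, 0, 0, 0], squeeze=30)

```text
t: 1.65
tcp_pos: [458.1, 26.8, 228.2]
tcp_rot: [-0.706, 0.708, 0.028, -0.027]
force: [-1.2, 0.9, -0.0]
grip_width: 0.001
```

```bash
python3 - <<'E'
from h import *
plan(457,31,228,5.0)
snap('wrist','w1'); snap('top','top1'); plan(457,31,228,5.0)
W=world('wrist','w1')
m=(W[...,2]>238)&(W[...,2]<256)&(W[...,1]<10)
P=W[m]; print(len(P)); r=cv2.minAreaRect(P[:,:2].astype(np.float32)); print(r, np.median(P[:,2]),P.min(0),P.max(0))
E
```

```text
dpos [-0.0008, 0.0001, 0.0042] rot [0.16, -0.55, 0.01] | t 1.65 pos [458.1  26.8 228.2] yaw 4.5 F [-1.2  0.9 -0. ] gw 0.001 q7 0.06
dpos [-0.0, -0.0001, -0.0008] rot [-0.03, -0.06, -0.06] | t 1.75 pos [457.   31.8 227.9] yaw 4.9 F [-0.1  0.7 -0.2] gw -0.004 q7 0.06
2822
((459.70648193359375, -11.589061737060547), (179.48434448242188, 18.773151397705078), 5.090987205505371) 249.14708086686937 [369.89250508 -22.18829147 238.01915969] [548.94916393   4.99543323 251.78122801]
```

View pics/w1.png

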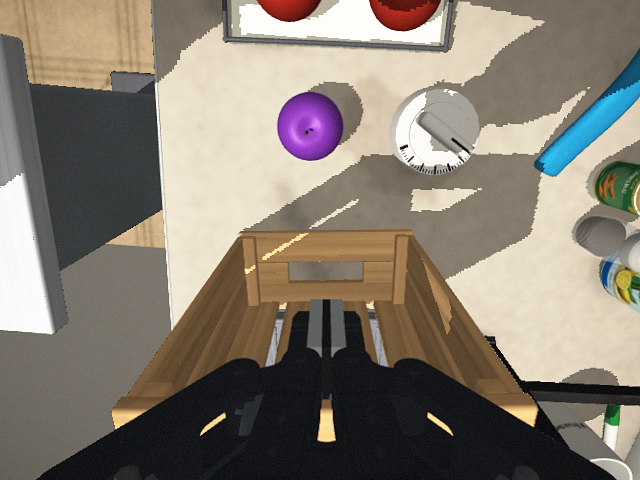

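View pics/top1.png

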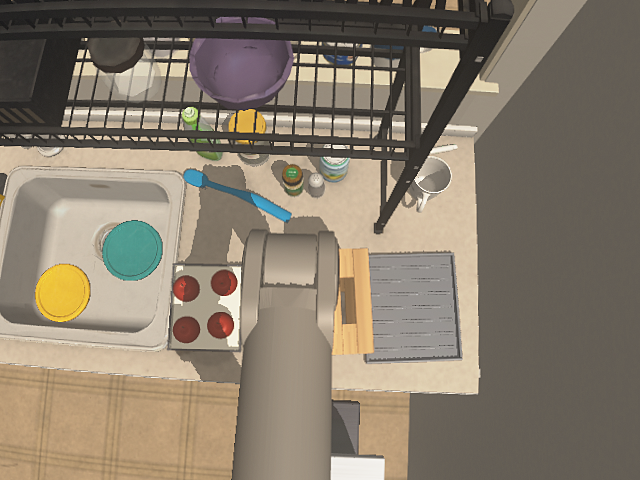

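The fingers are centred before the crate's upper front edge, which I measured at about x=460, y=-3, z=249. Now I push slowly along -y.

step_arm(delta_pos=[[0, 0, -0.01], [0, 0, -0.018], [0, 0, -0.025], [0, 0, -0.032], [0, 0, -0.039], [0, 0, -0.046], [0, 0, -0.053], [0, 0, -0.06], [0, 0, -0.066], [0, 0, -0.072], [0, 0, -0.078], [0, 0, -0.078]], rot=[[0, 0, 0], [0, 0, 0], [0, 0, 0], [0, 0, 0], [0, 0, 0], [0, 0, 0], [0, 0, 0], [0, 0, 0], [0, 0, 0], [0, 0, 0], [0, 0, 0], [0, 0, 0]], gripper=[0, 0, 0, 0, 0, 0, 0, 0, 0, 0, 0, 0])

```text
t: 3.25
tcp_pos: [464.1, -46.7, 228.3]
tcp_rot: [-0.706, 0.707, 0.03, -0.03]
force: [0.1, -0.4, -0.4]
grip_width: -0.002
```

```bash
python3 - <<'E'
from h import *
plan(457,31,228,5.0)
snap('wrist','w2'); snap('scene','s2')
E
```

```text
dpos [-0.0004, 0.0003, 0.078] rot [0.02, -0.09, 0.0] | t 3.25 pos [464.1 -46.7 228.3] yaw 4.9 F [ 0.1 -0.4 -0.4] gw -0.002 q7 0.25
```

View pics/s2.png

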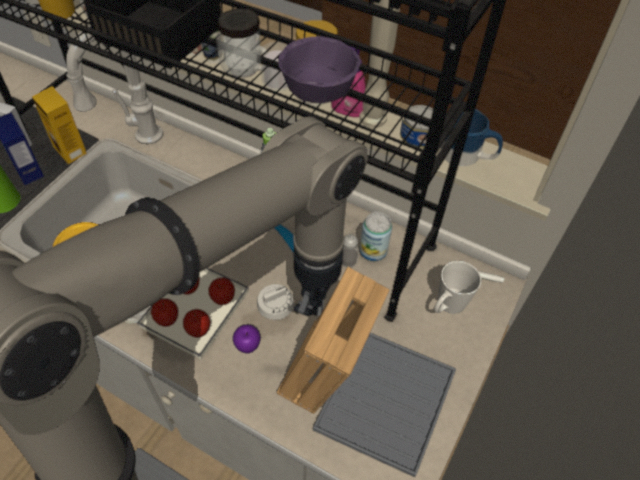

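View pics/w2.png

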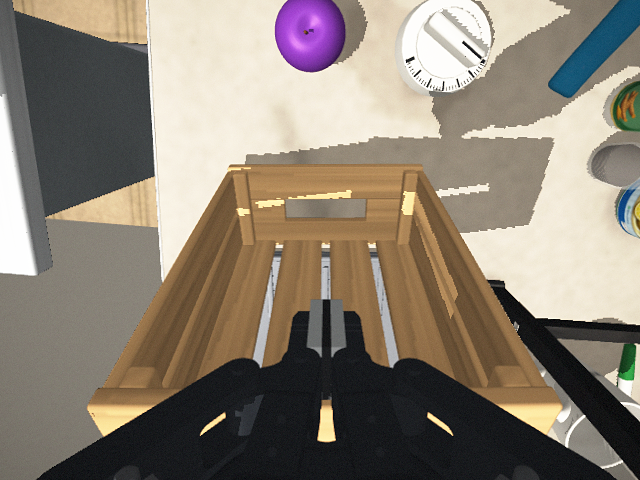

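The crate tilts straight over the rim. I keep pushing.

step_arm(delta_pos=[[0, 0, -0.004], [0, 0, -0.008], [0, 0, -0.012], [0, 0, -0.016], [0, 0, -0.02], [0, 0, -0.024], [0, 0, -0.028], [0, 0, -0.032], [0, 0, -0.036], [0, 0, -0.036], [0, 0, -0.036], [0, 0, -0.036]], rot=[[0, 0, 0], [0, 0, 0], [0, 0, 0], [0, 0, 0], [0, 0, 0], [0, 0, 0], [0, 0, 0], [0, 0, 0], [0, 0, 0], [0, 0, 0], [0, 0, 0], [0, 0, 0]], gripper=[0, 0, 0, 0, 0, 0, 0, 0, 0, 0, 0, 0])

```text
t: 4.85
tcp_pos: [467.2, -81.6, 228.3]
tcp_rot: [0.706, -0.706, -0.031, 0.031]
force: [-0.2, -0.0, 0.7]
grip_width: 0.0
```

```bash
python3 - <<'E'
from h import *
plan(457,31,228,5.0)
snap('scene','s3')
E
```

```text
dpos [-0.0004, 0.0003, 0.1131] rot [-0.01, 0.0, -0.0] | t 4.85 pos [467.2 -81.6 228.3] yaw 5.0 F [-0.2 -0.   0.7] gw 0.000 q7 0.34
```

View pics/s3.png

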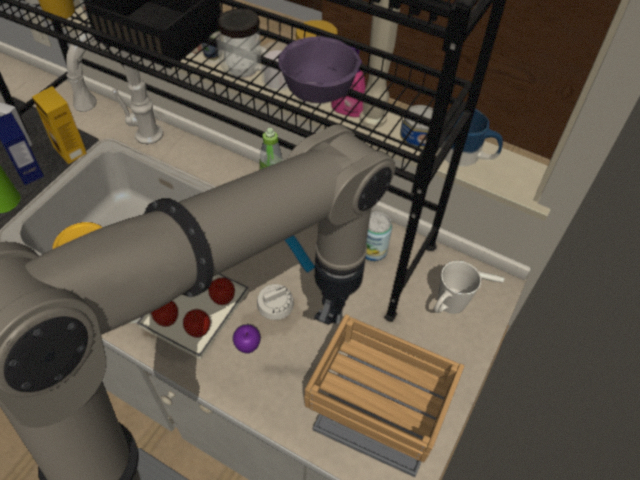

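```bash
python3 - <<'E'
from h import *
plan(456,245,180,4)
E
```

```text
dpos [0.0173, 0.0483, 0.3263] rot [-0.01, 1.01, 0.0] | t 4.90 pos [467.2 -81.6 228.3] yaw 5.0 F [-0.3 -0.1  0. ] gw 0.002 q7 0.34
```

step_arm(delta_pos=[[0, 0, 0.03], [0.002, 0, 0.07], [0.005, 0.005, 0.12], [0.008, 0.01, 0.17], [0.011, 0.02, 0.22], [0.014, 0.03, 0.27], [0.0173, 0.04, 0.31], [0.0173, 0.048, 0.326], [0.0173, 0.048, 0.326], [0.0173, 0.048, 0.326]], rot=[[0, 0, 0], [0, 0, 0], [0, 1, 0], [0, 1, 0], [0, 1, 0], [0, 1, 0], [0, 1, 0], [0, 1, 0], [0, 1, 0], [0, 1, 0]], gripper=[0, 50, 76, 76, 76, 76, 76, 76, 76, 76])

```text
t: 6.15
tcp_pos: [457.0, 241.9, 180.7]
tcp_rot: [-0.706, 0.707, 0.024, -0.023]
force: [0.5, -0.9, 0.9]
grip_width: 0.758
```

```bash
cat >> h.py <<'E'
def apples(cam,fn):
    W=world(cam,fn); im=np.load('pics/%s.npz'%fn)['im']
    hsv=cv2.cvtColor(im,cv2.COLOR_RGB2HSV); H,S,V=[hsv[...,i].astype(int) for i in range(3)]
    red=(((H<8)|(H>172))&(S>140)&(V>40)&(W[...,2]>8)&(W[...,2]<130)).astype(np.uint8)
    red=cv2.morphologyEx(red,cv2.MORPH_OPEN,np.ones((3,3)))
    n,l,stt,c=cv2.connectedComponentsWithStats(red); out=[]
    for i in range(1,n):
        if stt[i,4]>200:
            P=W[l==i]; A=np.c_[2*P,np.ones(len(P))]; b=(P**2).sum(1); s=np.linalg.lstsq(A,b,rcond=None)[0]
            from scipy.optimize import least_squares
            top=np.percentile(P[:,2],97); 
            f=lambda p:np.sqrt(((P[:,0]-p[0])/29)**2+((P[:,1]-p[1])/29)**2+((P[:,2]-p[2])/27)**2)-1
            r=least_squares(f,[*P[:,:2].mean(0),top-27],loss='soft_l1',f_scale=0.05)
            print(cam,'px',c[i].round(0),stt[i,4],'top %.1f'%top,'sph',s[:3].round(1),'r %.1f'%np.sqrt(s[3]+s[:3]@s[:3]),'ell',r.x.round(1),'rms %.3f'%np.sqrt((r.fun**2).mean())); out.append(r.x)
    return out
E
python3 - <<'E'
from h import *
snap('wrist','w4'); snap('top','top4'); plan(456,245,180,4)
apples('wrist','w4')
W=world('top','top4')
u=np.arange(640)[None]; v=np.arange(480)[:,None]
m=(W[...,2]>92)&(W[...,2]<110)&(u>330)&(u<480)&(v>220)&(v<390)
P=W[m]; r=cv2.minAreaRect(P[:,:2].astype(np.float32)); print('crate rim',len(P),r,np.median(P[:,2]))
A=np.c_[P[:,:2],np.ones(len(P))]; print('plane',np.linalg.lstsq(A,P[:,2],rcond=None)[0])
Ww=world('wrist','w4'); 
m=(Ww[...,2]>16)&(Ww[...,2]<24)
P=Ww[m]; P=P[(P[:,0]>350)&(P[:,0]<570)&(P[:,1]>150)&(P[:,1]<340)]
print(len(P),cv2.minAreaRect(P[:,:2].astype(np.float32)))
E
```

```text
dpos [-0.001, 0.001, 0.0028] rot [0.01, -0.23, 0.07] | t 6.25 pos [457.1 242.2 181. ] yaw 3.8 F [ 0.1 -0.  -0.5] gw 0.759 q7 -0.34
wrist px [372. 164.] 4442 top 57.2 sph [488.4 291.2  27.2] r 32.1 ell [488.2 291.4  32.8] rms 0.056
wrist px [255. 169.] 4430 top 57.1 sph [400.1 281.8  26.4] r 32.6 ell [400.4 282.1  32.7] rms 0.058
wrist px [272. 259.] 3728 top 57.0 sph [414.2 208.3  29.5] r 30.2 ell [414.3 208.4  32.7] rms 0.055
wrist px [382. 265.] 3682 top 57.1 sph [505.7 208.5  29.6] r 30.1 ell [505.7 208.8  32.7] rms 0.055
crate rim 1865 ((519.4136962890625, -192.11447143554688), (266.8312072753906, 251.03872680664062), 3.502384662628174) 98.4160582393003
plane [7.47197706e-04 2.46147248e-03 9.84586830e+01]
4239 ((452.19451904296875, 247.34115600585938), (193.40643310546875, 162.63568115234375), 2.242351770401001)
```

View pics/w4.png

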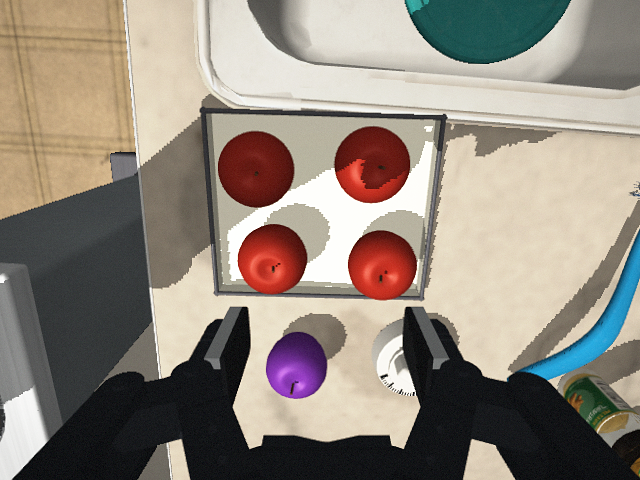

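View pics/top4.png

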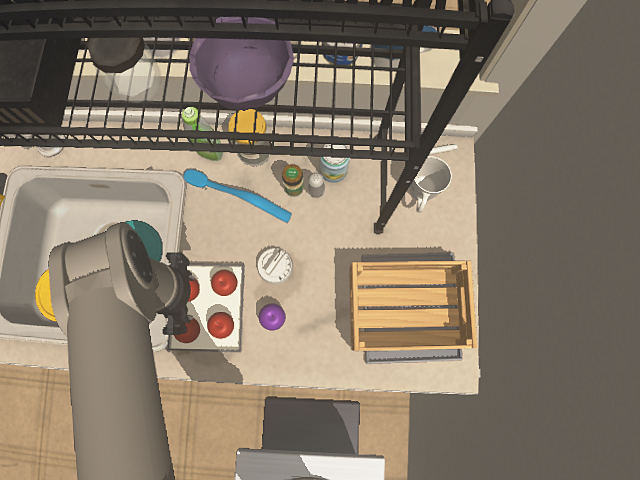

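```bash
python3 - <<'E'
from h import *
W=world('top','top4'); im=np.load('pics/top4.npz')['im'].astype(int)
u=np.arange(640)[None]; v=np.arange(480)[:,None]
wood=(im[...,0]-im[...,2]>50)
m=wood&(W[...,2]>92)&(W[...,2]<110)&(u>330)&(u<480)&(v>240)&(v<370)
P=W[m]; r=cv2.minAreaRect(P[:,:2].astype(np.float32)); print('crate rim',len(P),r,np.median(P[:,2]))
A=np.c_[P[:,:2],np.ones(len(P))]; print('plane',np.linalg.lstsq(A,P[:,2],rcond=None)[0])
plan(505.7,208.6,100,4)
plan(505.7,208.6,16,4)
E
```

```text
crate rim 1758 ((476.20208740234375, -194.8859100341797), (180.35145568847656, 251.0404815673828), 3.6226682662963867) 98.54037093357991
plane [1.63830756e-03 1.47791709e-03 9.79987785e+01]
dpos [0.0462, 0.0811, -0.0367] rot [0.01, -0.23, 0.07] | t 6.25 pos [457.1 242.2 181. ] yaw 3.8 F [ 0.1 -0.  -0.5] gw 0.759 q7 -0.34
dpos [0.046, 0.1651, -0.0367] rot [0.01, -0.23, 0.07] | t 6.25 pos [457.1 242.2 181. ] yaw 3.8 F [ 0.1 -0.  -0.5] gw 0.759 q7 -0.34
```

```bash
python3 - <<'E'
from h import *
for fn in ['w4','w1']:
    W=world('wrist',fn); z=np.load('pics/%s.npz'%fn); d=z['d']; m=(d>0)&(d<190)
    q=z['q']; Rm=R.from_quat([q[1],q[2],q[3],q[0]]).as_matrix(); T=(W-z['p'])@Rm; T=T[m]
    T=T[np.abs(T[:,2])<30]
    for s in (-1,1):
        t=T[T[:,0]*s>0]; k=t[t[:,1]>-40]; print(fn,t.max(0).round(1),t.min(0).round(1),'tip region x',np.percentile(k[:,0],[2,50,98]).round(1),'z',np.percentile(k[:,2],[2,98]).round(1))
E
```

```text
w4 [-0.  -6.  20.4] [-68.2 -92.3 -12.9] tip region x [-46.3 -33.6 -32.8] z [-9.6 11.8]
w4 [67.4 -6.2 21. ] [  0.1 -92.6 -12.8] tip region x [31.5 32.3 45. ] z [-9.6 11.9]
w1 [-0.  -2.  20.4] [-80.1 -92.5 -30. ] tip region x [-13.7  -4.7  -0.3] z [-8.3 12. ]
w1 [87.6 -2.9 19.6] [  0.  -91.9 -30. ] tip region x [ 0.   6.5 85.1] z [-29.9  11.9]
```

step_arm(delta_pos=[[0.023, 0.04, -0.018], [0.0462, 0.08, -0.0367], [0.0462, 0.105, -0.0367], [0.0462, 0.13, -0.0367], [0.0462, 0.15, -0.0367], [0.0462, 0.164, -0.0367], [0.0462, 0.164, -0.0367], [0.0462, 0.164, -0.0367]], rot=[[0, 0, 0], [0, 0, 0], [0, 0, 0], [0, 0, 0], [0, 0, 0], [0, 0, 0], [0, 0, 0], [0, 0, 0]], gripper=[85, 85, 85, 85, 85, 85, 85, 85], squeeze=25)

```text
t: 7.25
tcp_pos: [505.7, 211.0, 17.3]
tcp_rot: [0.707, -0.706, -0.025, 0.024]
force: [0.1, -1.0, -1.3]
grip_width: 0.849
```

```bash
python3 - <<'E'
from h import *
snap('wrist','w5'); plan(505.7,208.6,17,4)
E
```

```text
dpos [-0.0002, 0.0004, -0.0026] rot [-0.04, -0.03, 0.12] | t 7.30 pos [505.8 211.2  17.4] yaw 4.0 F [-0.  -0.1  0.2] gw 0.852 q7 -0.14
```

View pics/w5.png

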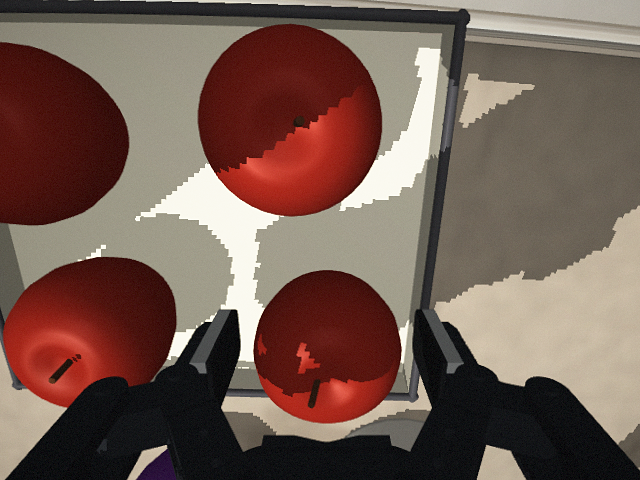

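The apple sits centred between the jaws. I correct 2.5 mm and close.

step_arm(delta_pos=[[0, 0, -0.0025], [0, 0, -0.0025], [0, 0, -0.0025], [0, 0, -0.0025], [0, 0, -0.0025], [0, 0, -0.0025], [0, -0.02, -0.0025], [0, -0.05, -0.0025], [0, -0.09, -0.0025], [0, -0.13, -0.0025], [0, -0.15, -0.0025], [0, -0.15, -0.0025]], rot=[[0, 0, 0], [0, 0, 0], [0, 0, 0], [0, 0, 0], [0, 0, 0], [0, 0, 0], [0, 0, 0], [0, 0, 0], [0, 0, 0], [0, 0, 0], [0, 0, 0], [0, 0, 0]], gripper=[70, 50, 50, 50, 50, 50, 50, 50, 50, 50, 50, 50])

```text
t: 8.8
tcp_pos: [506.1, 208.9, 167.8]
tcp_rot: [0.707, -0.706, -0.026, 0.023]
force: [-0.4, -0.6, -1.4]
grip_width: 0.656
```

```bash
python3 - <<'E'
from h import *
snap('wrist','w6'); plan(519.6,-250,170,-86.4)
E
```

```text
dpos [-0.0172, -0.004, -0.4584] rot [0.0, -89.61, 0.03] | t 8.85 pos [504.9 208.5 166.2] yaw 4.0 F [-1.1  1.  -1.8] gw 0.661 q7 -0.21
```

View pics/w6.png

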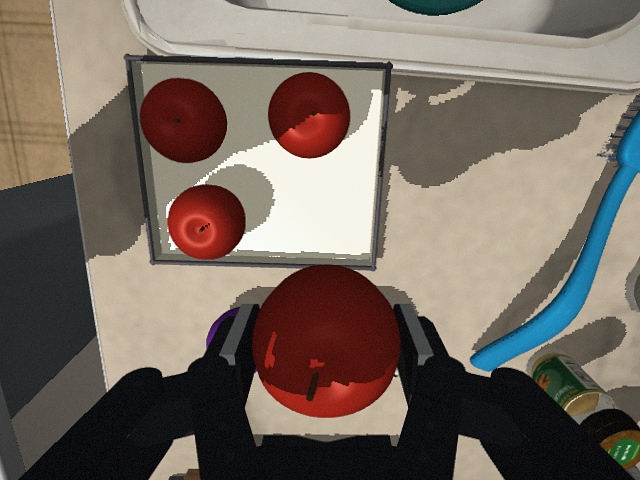

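step_arm(delta_pos=[[-0.001, 0, -0.04], [-0.003, -0.004, -0.08], [-0.005, -0.004, -0.12], [-0.007, -0.004, -0.16], [-0.009, -0.004, -0.21], [-0.011, -0.004, -0.26], [-0.013, -0.004, -0.31], [-0.015, -0.004, -0.36], [-0.016, -0.004, -0.41], [-0.017, -0.004, -0.44], [-0.0172, -0.004, -0.4584], [-0.0172, -0.004, -0.4584]], rot=[[0, 4, 0], [0, 14, 0], [0, 24, 0], [0, 34, 0], [0, 44, 0], [0, 54, 0], [0, 64, 0], [0, 74, 0], [0, 84, 0], [0, 90.4, 0], [0, 90.4, 0], [0, 90.4, 0]], gripper=[50, 50, 50, 50, 50, 50, 50, 50, 50, 50, 50, 50])

```text
t: 10.35
tcp_pos: [517.9, -251.5, 168.5]
tcp_rot: [-0.514, 0.515, -0.486, 0.484]
force: [-0.2, 0.8, -0.9]
grip_width: 0.66
```

```bash
python3 - <<'E'
from h import *
snap('wrist','w7'); plan(519.6,-250,39,-86.4)
W=world('wrist','w7'); im=np.load('pics/w7.npz')['im'].astype(int)
wood=(im[...,0]-im[...,2]>40)
m=wood&(W[...,2]>88)&(W[...,2]<112)
P=W[m]; print(len(P),cv2.minAreaRect(P[:,:2].astype(np.float32)),np.median(P[:,2]))
m=wood&(W[...,2]>10)&(W[...,2]<40); print('floor',np.median(W[m][:,2]))
E
```

```text
dpos [0.0006, 0.1296, 0.0014] rot [0.17, -0.1, -0.09] | t 10.40 pos [ 518.5 -249.6  168.6] yaw -86.5 F [-0.6  0.6 -1. ] gw 0.666 q7 -0.75
17824 ((473.021484375, -194.2998046875), (182.08970642089844, 250.7547607421875), 3.541776657104492) 98.27317912082295
floor 23.098065501263875
```

View pics/w7.png

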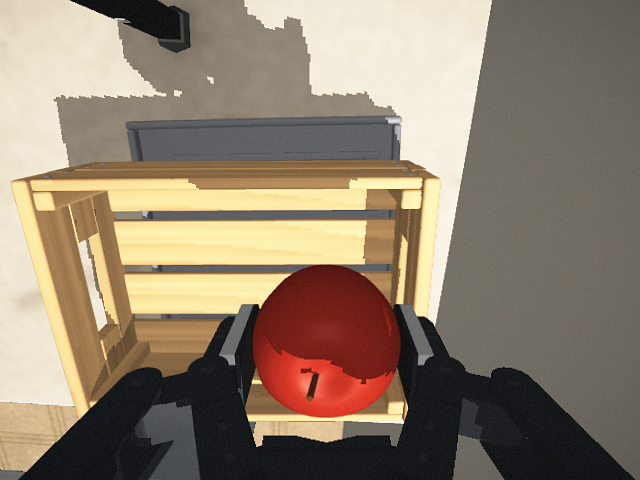

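step_arm(delta_pos=[[0, 0.025, 0.001], [0, 0.055, 0.001], [0, 0.08, 0.001], [0, 0.1, 0.001], [0, 0.115, 0.001], [0, 0.123, 0.001], [0, 0.128, 0.001], [0, 0.1305, 0.001], [0, 0.1305, 0.001], [0, 0.1305, 0.001]], rot=[[0, 0, 0], [0, 0, 0], [0, 0, 0], [0, 0, 0], [0, 0, 0], [0, 0, 0], [0, 0, 0], [0, 0, 0], [0, 0, 0], [0, 0, 0]], gripper=[50, 50, 50, 50, 50, 50, 50, 50, 50, 50])

```text
t: 11.65
tcp_pos: [520.6, -249.3, 39.5]
tcp_rot: [0.516, -0.515, 0.484, -0.484]
force: [0.3, 3.3, -0.9]
grip_width: 0.66
```

```bash
python3 - <<'E'
from h import *
plan(519.6,-250,37,-86.4)
E
```

```text
dpos [0.0006, 0.0025, -0.001] rot [0.02, 0.0, -0.05] | t 11.65 pos [ 520.6 -249.3   39.5] yaw -86.4 F [ 0.3  3.3 -0.9] gw 0.660 q7 -0.66
```

step_arm(delta_pos=[[0, 0.001, 0], [0, 0.002, 0], [0, 0.003, 0], [0, 0.003, 0]], rot=[[0, 0, 0], [0, 0, 0], [0, 0, 0], [0, 0, 0]], gripper=[50, 50, 50, 50])

```text
t: 12.15
tcp_pos: [520.9, -249.4, 37.5]
tcp_rot: [0.516, -0.515, 0.484, -0.484]
force: [-0.3, 5.8, 5.7]
grip_width: 0.656
```

```bash
python3 - <<'E'
from h import *
plan(519.6,-250,37,-86.4); snap('wrist','w8')
E
```

```text
dpos [0.0005, 0.0005, -0.0014] rot [-0.04, -0.0, -0.06] | t 12.15 pos [ 520.9 -249.4   37.5] yaw -86.4 F [-0.3  5.8  5.7] gw 0.656 q7 -0.66
```

View pics/w8.png

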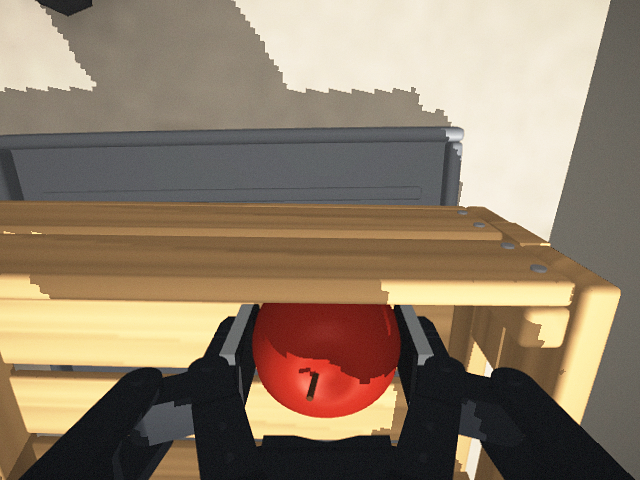

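The end knuckle of the gripper touches the crate's end board (5.8 N along +y). I check the finger profile and shift inward.

```bash
python3 - <<'E'
from h import *
for fn in ['w4','w6','w0'.replace('w0','wrist0')]:
    W=world('wrist',fn); z=np.load('pics/%s.npz'%fn); d=z['d']; im=z['im'].astype(int); m=(d>0)&(d<230)&(im.max(-1)<90)
    q=z['q']; Rm=R.from_quat([q[1],q[2],q[3],q[0]]).as_matrix(); T=(W-z['p'])@Rm; T=T[m]; T=T[np.abs(T[:,2])<40]
    print(fn,[(a,round(float(T[(abs(T[:,0])>=a)&(abs(T[:,0])<a+5)][:,1].max()),0)) for a in range(20,80,5) if ((abs(T[:,0])>=a)&(abs(T[:,0])<a+5)).sum()>5])
E
```

```text
w4 [(20, -67.0), (25, -58.0), (30, -6.0), (35, -10.0), (40, -13.0), (45, -15.0), (50, -47.0), (55, -49.0), (60, -51.0), (65, -61.0)]
w6 [(20, -13.0), (25, -4.0), (30, -7.0), (35, -10.0), (40, -12.0), (45, -45.0), (50, -47.0), (55, -49.0), (60, -53.0), (65, -77.0)]
wrist0 [(20, -77.0), (25, -73.0), (30, -69.0), (35, -61.0), (40, -13.0), (45, -15.0), (50, -19.0), (55, -21.0), (60, -55.0), (65, -56.0), (70, -59.0)]
```

step_arm(delta_pos=[[0, -0.005, 0], [-0.005, -0.006, -0.001], [-0.013, -0.006, -0.002], [-0.013, -0.004, -0.002], [-0.013, -0.002, -0.002], [-0.013, -0.0005, -0.002], [-0.013, -0.0005, -0.002]], rot=[[0, 0, 0], [0, 0, 0], [0, 0, 0], [0, 0, 0], [0, 0, 0], [0, 0, 0], [0, 0, 0]], gripper=[50, 50, 50, 50, 50, 50, 50])

```text
t: 13.08
tcp_pos: [517.8, -237.3, 37.5]
tcp_rot: [0.515, -0.515, 0.484, -0.484]
force: [-0.9, 0.4, 1.7]
grip_width: 0.656
```

```bash
python3 - <<'E'
from h import *
plan(519.6,-250,37,-86.4); snap('wrist','w9'); plan(519.6,-250,37,-86.4)
E
```

```text
dpos [0.0128, 0.0005, 0.001] rot [-0.0, -0.04, 0.0] | t 13.07 pos [ 517.8 -237.3   37.5] yaw -86.4 F [-0.9  0.4  1.7] gw 0.656 q7 -0.67
dpos [0.0128, 0.0005, 0.001] rot [-0.0, -0.04, 0.01] | t 13.12 pos [ 517.8 -237.3   37.5] yaw -86.4 F [-0.8  1.   2.2] gw 0.660 q7 -0.67
```

View pics/w9.png

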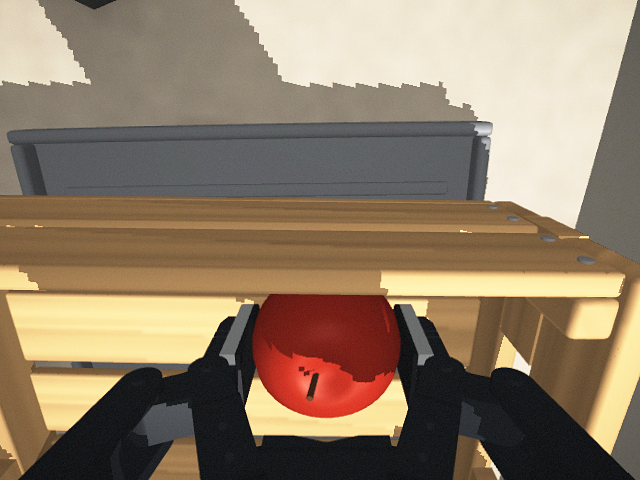

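Lateral force is gone and the apple rests lightly on the floor. Release and go up.

step_arm(delta_pos=[[0, 0, 0], [0, 0, 0], [0, 0, 0], [0, -0.015, 0], [0, -0.04, 0], [0, -0.08, 0], [0, -0.12, 0], [0, -0.14, 0], [0, -0.14, 0]], rot=[[0, 0, 0], [0, 0, 0], [0, 0, 0], [0, 0, 0], [0, 0, 0], [0, 0, 0], [0, 0, 0], [0, 0, 0], [0, 0, 0]], gripper=[70, 75, 75, 75, 75, 75, 75, 75, 75])

```text
t: 14.25
tcp_pos: [519.0, -238.2, 180.0]
tcp_rot: [0.516, -0.515, 0.482, -0.486]
force: [-0.4, -0.9, -0.8]
grip_width: 0.752
```

```bash
cat >> h.py <<'E'
def crate(cam,fn):
    W=world(cam,fn); im=np.load('pics/%s.npz'%fn)['im'].astype(int)
    m=(im[...,0]-im[...,2]>45)&(im[...,1]*2>im[...,0])&(W[...,2]>90)&(W[...,2]<110)&(W[...,1]<0)
    P=W[m]; r=cv2.minAreaRect(P[:,:2].astype(np.float32)); print('crate',cam,len(P),r,'z %.1f'%np.median(P[:,2]),np.linalg.lstsq(np.c_[P[:,:2],np.ones(len(P))],P[:,2],rcond=None)[0].round(4))
E
python3 - <<'E'
from h import *
snap('wrist','w10'); apples('wrist','w10'); crate('wrist','w10'); plan(414,208.5,170,4)
E
```

```text
wrist px [324. 234.] 4496 top 77.0 sph [ 516.5 -237.3   47.3] r 31.9 ell [ 517.1 -237.2   52.7] rms 0.060
crate wrist 15770 ((473.82196044921875, -198.0428466796875), (181.08583068847656, 250.1778106689453), 2.77709698677063) z 98.2 [8.8000e-03 1.0000e-03 9.3675e+01]
dpos [-0.4515, 0.0079, -0.0762] rot [-0.11, 89.58, -0.06] | t 14.30 pos [ 518.2 -237.3  178.3] yaw -86.4 F [-0.6  0.6 -0.3] gw 0.753 q7 -0.77
```

View pics/w10.png

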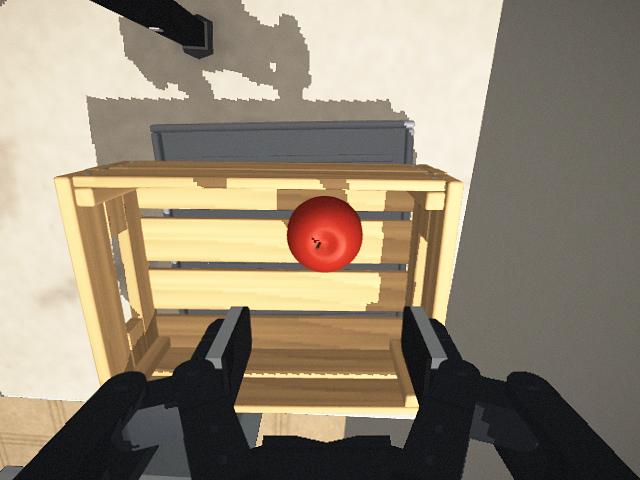

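step_arm(delta_pos=[[-0.03, 0, -0.005], [-0.07, 0, -0.012], [-0.11, 0, -0.02], [-0.15, 0, -0.027], [-0.2, 0.002, -0.034], [-0.25, 0.004, -0.042], [-0.3, 0.006, -0.05], [-0.35, 0.008, -0.06], [-0.4, 0.008, -0.068], [-0.435, 0.008, -0.074], [-0.4515, 0.008, -0.0762], [-0.4515, 0.008, -0.0762]], rot=[[0, -4, 0], [0, -14, 0], [0, -24, 0], [0, -34, 0], [0, -44, 0], [0, -54, 0], [0, -64, 0], [0, -74, 0], [0, -84, 0], [0, -90.4, 0], [0, -90.4, 0], [0, -90.4, 0]], gripper=[75, 75, 85, 85, 85, 85, 85, 85, 85, 85, 85, 85])

```text
t: 15.8
tcp_pos: [413.1, 208.8, 168.6]
tcp_rot: [-0.706, 0.707, 0.024, -0.025]
force: [0.0, -0.8, -0.1]
grip_width: 0.853
```

```bash
python3 - <<'E'
from h import *
snap('wrist','w11'); L=apples('wrist','w11'); plan(414,208.5,17,4)
E
```

```text
wrist px [441. 124.] 5418 top 57.3 sph [488.2 291.1  28. ] r 31.5 ell [487.8 291.2  32.9] rms 0.056
wrist px [315. 129.] 5209 top 57.2 sph [399.9 281.7  26.5] r 32.6 ell [399.9 281.8  32.8] rms 0.058
wrist px [328. 229.] 4216 top 57.2 sph [414.2 208.2  28.3] r 31.2 ell [414.1 208.5  32.8] rms 0.056
dpos [0.0005, 0.1517, 0.0014] rot [0.11, -0.15, -0.04] | t 15.85 pos [413.7 207.3 168.8] yaw 3.9 F [ 0.7 -0.  -0.9] gw 0.850 q7 -0.35
```

View pics/w11.png

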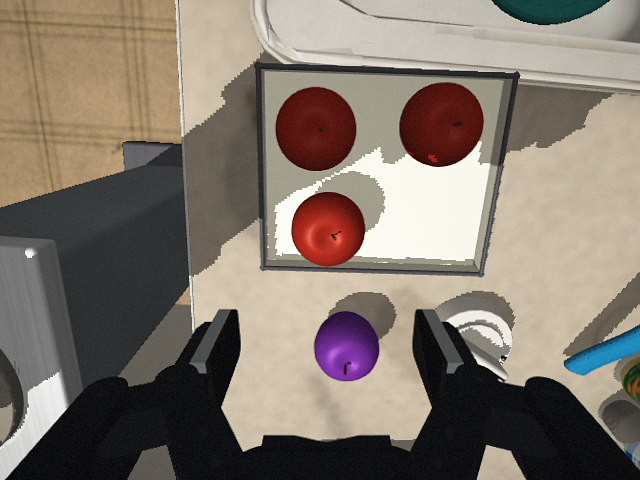

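Three apples remain, unmoved. I descend on the one at (414, 208).

step_arm(delta_pos=[[0.0005, 0.04, 0.0012], [0.0005, 0.085, 0.0012], [0.0005, 0.12, 0.0012], [0.0005, 0.14, 0.0012], [0.0005, 0.1517, 0.0012], [0.0005, 0.1517, 0.0012], [0.0005, 0.1517, 0.0012], [0.0005, 0.1517, 0.0012], [0.0005, 0.1517, 0.0012], [0.0005, 0.1517, 0.0012], [0.0005, 0.1517, 0.0012]], rot=[[0, 0, 0], [0, 0, 0], [0, 0, 0], [0, 0, 0], [0, 0, 0], [0, 0, 0], [0, 0, 0], [0, 0, 0], [0, 0, 0], [0, 0, 0], [0, 0, 0]], gripper=[85, 85, 85, 85, 85, 85, 70, 50, 50, 50, 50])

```text
t: 17.23
tcp_pos: [415.0, 210.1, 18.8]
tcp_rot: [0.707, -0.706, -0.025, 0.024]
force: [-1.2, -1.1, 5.7]
grip_width: 0.66
```

step_arm(delta_pos=[[0, -0.02, 0], [0, -0.06, 0], [0, -0.11, 0], [0, -0.15, 0], [0, -0.15, 0]], rot=[[0, 0, 0], [0, 0, 0], [0, 0, 0], [0, 0, 0], [0, 0, 0]], gripper=[50, 50, 50, 50, 50])

```text
t: 17.85
tcp_pos: [416.6, 211.6, 171.2]
tcp_rot: [0.708, -0.705, -0.027, 0.022]
force: [0.6, -0.7, -1.3]
grip_width: 0.662
```

```bash
python3 - <<'E'
from h import *
snap('wrist','w12'); plan(436,-242,170,-86.4)
E
```

```text
dpos [-0.0105, -0.0021, -0.4531] rot [0.03, -89.6, 0.26] | t 17.90 pos [414.8 210.8 169. ] yaw 4.0 F [-0.7 -0.  -0.7] gw 0.663 q7 -0.34
```

View pics/w12.png

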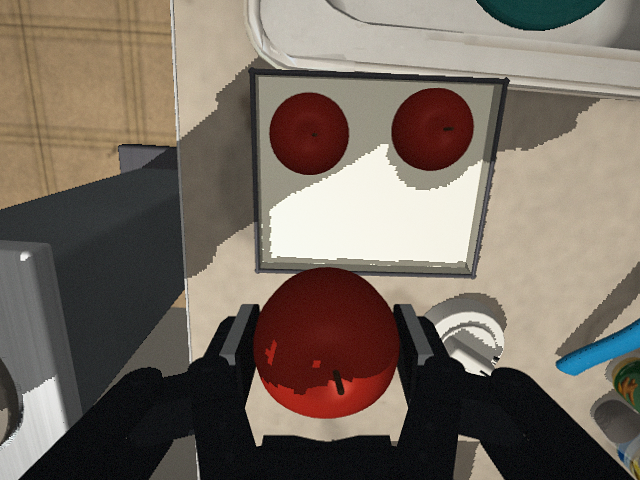

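step_arm(delta_pos=[[-0.001, 0, -0.04], [-0.002, -0.002, -0.08], [-0.003, -0.002, -0.12], [-0.004, -0.002, -0.16], [-0.005, -0.002, -0.21], [-0.006, -0.002, -0.26], [-0.007, -0.002, -0.31], [-0.008, -0.002, -0.36], [-0.009, -0.002, -0.41], [-0.01, -0.002, -0.44], [-0.0105, -0.002, -0.453], [-0.0105, -0.002, -0.453]], rot=[[0, 4, 0], [0, 14, 0], [0, 24, 0], [0, 34, 0], [0, 44, 0], [0, 54, 0], [0, 64, 0], [0, 74, 0], [0, 84, 0], [0, 90.4, 0], [0, 90.4, 0], [0, 90.4, 0]], gripper=[50, 50, 50, 50, 50, 50, 50, 50, 50, 50, 50, 50])

```text
t: 19.4
tcp_pos: [434.3, -242.3, 168.6]
tcp_rot: [-0.515, 0.516, -0.485, 0.483]
force: [-0.1, 1.3, -0.3]
grip_width: 0.658
```

```bash
python3 - <<'E'
from h import *
snap('wrist','w13'); crate('wrist','w13'); plan(436,-241,41,-86.8)
E
```

```text
crate wrist 27007 ((473.8062744140625, -198.1615447998047), (180.61911010742188, 251.24725341796875), 2.833125352859497) z 98.7 [-2.0000e-04 -3.0000e-03  9.7871e+01]
dpos [0.0003, 0.1277, 0.0015] rot [0.09, 0.5, -0.12] | t 19.45 pos [ 434.7 -241.1  168.7] yaw -86.3 F [-0.1  0.4 -1.5] gw 0.659 q7 -0.74
```

View pics/w13.png

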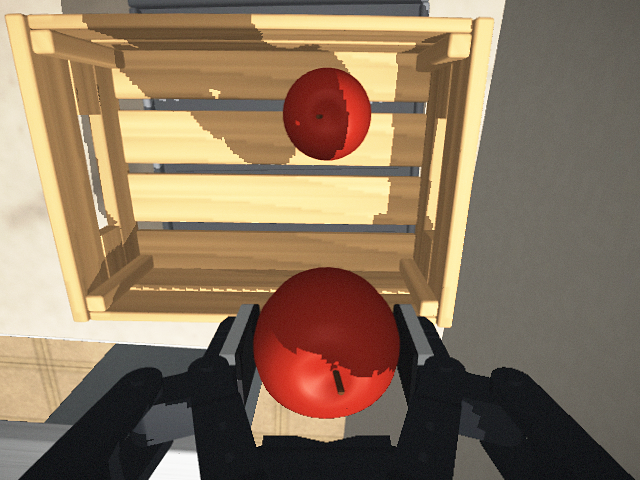

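step_arm(delta_pos=[[0, 0.025, 0.001], [0, 0.055, 0.001], [0, 0.08, 0.001], [0, 0.1, 0.001], [0, 0.115, 0.001], [0, 0.122, 0.001], [0, 0.126, 0.001], [0, 0.1285, 0.001], [0, 0.1295, 0.001], [0, 0.1295, 0.001]], rot=[[0, 0, 0], [0, 0, 0], [0, 0, 0], [0, 0, 0], [0, 0, 0], [0, 0, 0], [0, 0, 0], [0, 0, 0], [0, 0, 0], [0, 0, 0]], gripper=[50, 50, 50, 50, 50, 50, 50, 50, 50, 50])

```text
t: 20.7
tcp_pos: [436.2, -242.7, 40.4]
tcp_rot: [0.515, -0.515, 0.484, -0.484]
force: [0.1, 0.8, -0.5]
grip_width: 0.657
```

```bash
python3 - <<'E'
from h import *
plan(436,-241,38,-86.8); snap('wrist','w14')
E
```

```text
dpos [-0.0017, 0.0024, -0.0] rot [-0.03, 0.38, 0.01] | t 20.70 pos [ 436.2 -242.7   40.4] yaw -86.4 F [ 0.1  0.8 -0.5] gw 0.657 q7 -0.60
```

View pics/w14.png

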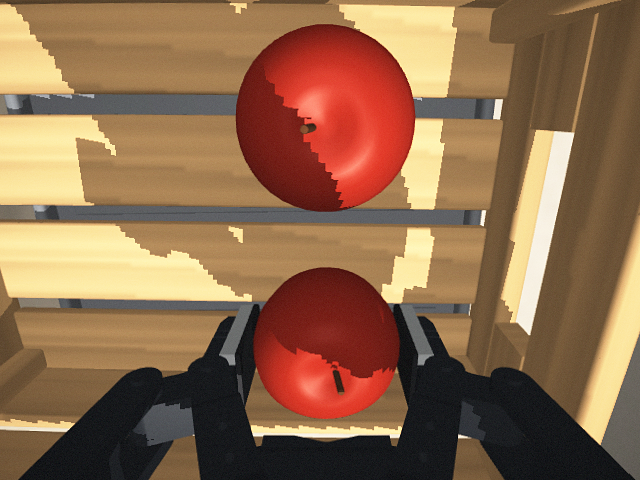

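Clear on all sides. I go down the last 2 mm to contact, still holding.

step_arm(delta_pos=[[-0.001, 0.001, 0], [-0.001, 0.0017, 0], [-0.001, 0.0023, 0], [-0.001, 0.0023, 0]], rot=[[0, 0, 0], [0, 0, 0], [0, 0, 0], [0, 0, 0]], gripper=[50, 50, 50, 50])

```text
t: 21.25
tcp_pos: [436.1, -241.5, 38.9]
tcp_rot: [0.516, -0.515, 0.484, -0.484]
force: [-1.4, 1.8, 8.0]
grip_width: 0.656
```

Contact (8 N). Release and rise.

step_arm(delta_pos=[[0, 0, 0], [0, 0, 0], [0, 0, 0], [0, -0.015, 0], [0, -0.04, 0], [0, -0.08, 0], [0, -0.12, 0], [0, -0.14, 0], [0, -0.14, 0]], rot=[[0, 0, 0], [0, 0, 0], [0, 0, 0], [0, 0, 0], [0, 0, 0], [0, 0, 0], [0, 0, 0], [0, 0, 0], [0, 0, 0]], gripper=[70, 75, 75, 75, 75, 75, 75, 75, 75])

```text
t: 22.38
tcp_pos: [437.1, -242.6, 180.0]
tcp_rot: [0.516, -0.515, 0.483, -0.486]
force: [-0.5, 0.6, -0.2]
grip_width: 0.748
```

```bash
python3 - <<'E'
from h import *
snap('wrist','w15'); apples('wrist','w15'); crate('wrist','w15'); plan(488,291,175,4)
E
```

```text
wrist px [325. 119.] 5702 top 77.1 sph [ 516.6 -236.9   45.3] r 33.5 ell [ 516.7 -236.9   52.7] rms 0.062
wrist px [324. 236.] 4515 top 77.0 sph [ 432.5 -241.6   45.4] r 33.5 ell [ 433.7 -241.5   52.7] rms 0.068
crate wrist 25670 ((473.9832458496094, -197.8754425048828), (180.2484588623047, 251.13922119140625), 2.7361676692962646) z 98.5 [ 3.90000e-03 -1.90000e-03  9.59394e+01]
dpos [-0.5285, 0.0035, 0.085] rot [-0.1, 89.58, -0.06] | t 22.43 pos [ 436.2 -241.7  178.5] yaw -86.4 F [ 0.1  0.8 -0.1] gw 0.748 q7 -0.75
```

View pics/w15.png

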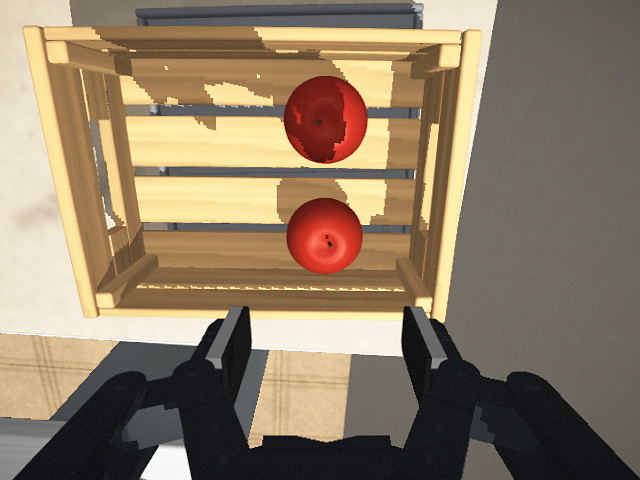

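step_arm(delta_pos=[[-0.03, 0, 0.005], [-0.08, 0, 0.012], [-0.13, 0, 0.02], [-0.18, 0, 0.027], [-0.23, 0.002, 0.035], [-0.28, 0.003, 0.043], [-0.33, 0.003, 0.052], [-0.38, 0.003, 0.06], [-0.43, 0.003, 0.07], [-0.48, 0.003, 0.078], [-0.5285, 0.003, 0.085], [-0.5285, 0.003, 0.085]], rot=[[0, -4, 0], [0, -14, 0], [0, -24, 0], [0, -34, 0], [0, -44, 0], [0, -54, 0], [0, -64, 0], [0, -74, 0], [0, -84, 0], [0, -90.4, 0], [0, -90.4, 0], [0, -90.4, 0]], gripper=[75, 75, 85, 85, 85, 85, 85, 85, 85, 85, 85, 85])

```text
t: 23.92
tcp_pos: [485.1, 296.8, 172.4]
tcp_rot: [0.707, -0.706, -0.026, 0.029]
force: [0.2, 0.2, -0.6]
grip_width: 0.851
```

```bash
python3 - <<'E'
from h import *
snap('wrist','w16'); L=apples('wrist','w16'); plan(488,291,18,4)
E
```

```text
wrist px [331. 234.] 4044 top 57.2 sph [488.8 291.2  28.6] r 31.0 ell [488.7 291.5  32.8] rms 0.055
wrist px [219. 236.] 4196 top 57.0 sph [400.4 282.   29.6] r 30.1 ell [400.4 282.1  32.7] rms 0.054
dpos [0.0024, 0.1546, -0.002] rot [0.1, 0.24, -0.2] | t 23.98 pos [486.  293.1 172.6] yaw 4.2 F [ 1.1 -1.3 -0.1] gw 0.856 q7 -0.35
```

View pics/w16.png

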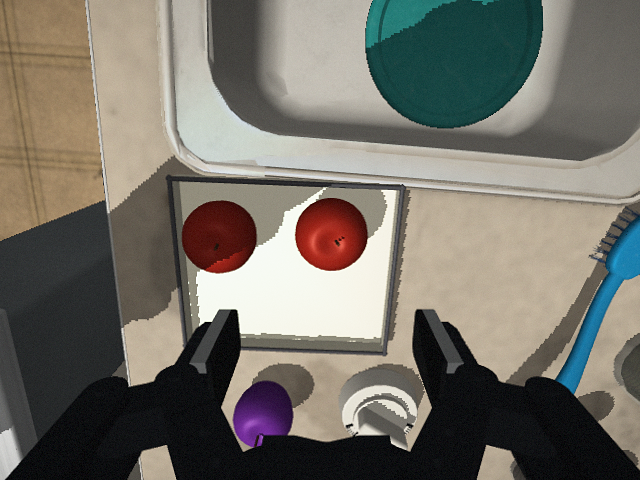

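step_arm(delta_pos=[[0.0015, 0.04, -0.001], [0.0015, 0.085, -0.001], [0.0015, 0.12, -0.001], [0.0015, 0.14, -0.001], [0.0015, 0.1545, -0.001], [0.0015, 0.1545, -0.001], [0.0015, 0.1545, -0.001]], rot=[[0, 0, 0], [0, 0, 0], [0, 0, 0], [0, 0, 0], [0, 0, 0], [0, 0, 0], [0, 0, 0]], gripper=[85, 85, 85, 85, 85, 85, 85])

```text
t: 24.85
tcp_pos: [490.1, 290.3, 21.2]
tcp_rot: [0.707, -0.706, -0.025, 0.024]
force: [0.6, -0.2, -0.1]
grip_width: 0.855
```

step_arm(delta_pos=[[-0.001, 0.003, 0.001], [-0.001, 0.003, 0.001], [-0.001, 0.003, 0.001], [-0.001, 0.003, 0.001], [-0.001, 0.003, 0.001], [-0.001, 0.003, 0.001], [-0.001, -0.017, 0.001], [-0.001, -0.057, 0.001], [-0.001, -0.107, 0.001], [-0.001, -0.147, 0.001], [-0.001, -0.152, 0.001]], rot=[[0, 0, 0], [0, 0, 0], [0, 0, 0], [0, 0, 0], [0, 0, 0], [0, 0, 0], [0, 0, 0], [0, 0, 0], [0, 0, 0], [0, 0, 0], [0, 0, 0]], gripper=[85, 70, 50, 50, 50, 50, 50, 50, 50, 50, 50])

```text
t: 26.22
tcp_pos: [490.4, 292.0, 175.2]
tcp_rot: [0.708, -0.706, -0.027, 0.022]
force: [-0.3, -0.9, -1.0]
grip_width: 0.661
```

```bash
python3 - <<'E'
from h import *
snap('wrist','w17'); plan(511,-153,170,-86.8); print(manip.get_calibration('wrist')['fx'])
E
```

```text
dpos [-0.0091, 0.003, -0.445] rot [0.06, -89.23, 0.21] | t 26.27 pos [489.2 291.6 173.7] yaw 4.0 F [-0.3  0.2 -0.7] gw 0.656 q7 -0.34
371.2637864316748
```

View pics/w17.png

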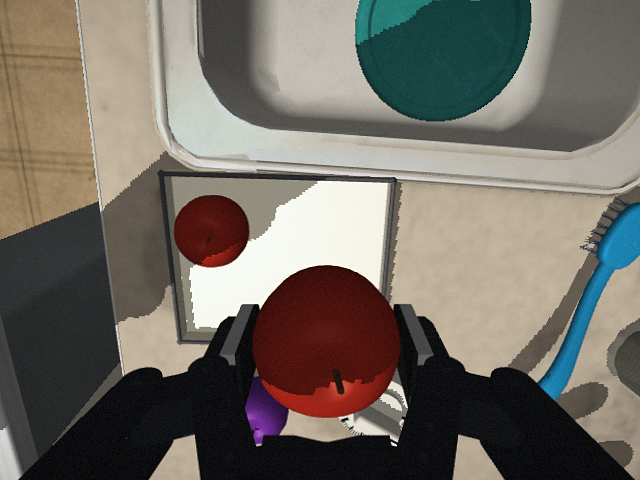

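step_arm(delta_pos=[[-0.001, 0, -0.04], [-0.002, 0, -0.08], [-0.003, 0, -0.12], [-0.004, 0, -0.16], [-0.005, 0.001, -0.2], [-0.006, 0.002, -0.25], [-0.007, 0.003, -0.3], [-0.008, 0.003, -0.35], [-0.009, 0.003, -0.4], [-0.009, 0.003, -0.43], [-0.009, 0.003, -0.444], [-0.009, 0.003, -0.444]], rot=[[0, 4, 0], [0, 14, 0], [0, 24, 0], [0, 34, 0], [0, 44, 0], [0, 54, 0], [0, 64, 0], [0, 74, 0], [0, 84, 0], [0, 90.8, 0], [0, 90.8, 0], [0, 90.8, 0]], gripper=[50, 50, 50, 50, 50, 50, 50, 50, 50, 50, 50, 50])

```text
t: 27.78
tcp_pos: [509.3, -152.3, 168.1]
tcp_rot: [-0.513, 0.514, -0.487, 0.485]
force: [-0.6, 0.7, -1.4]
grip_width: 0.658
```

```bash
python3 - <<'E'
from h import *
snap('wrist','w18'); plan(511,-152,40,-86.8); apples('wrist','w18'); crate('wrist','w18')
E
```

```text
dpos [0.0014, 0.1282, 0.0015] rot [0.11, 0.11, -0.09] | t 27.82 pos [ 509.7 -150.8  168.2] yaw -86.7 F [ 0.6 -0.1 -1.2] gw 0.656 q7 -0.93
wrist px [445. 231.] 5183 top 77.0 sph [ 516.8 -236.7   48.9] r 30.7 ell [ 517.1 -236.4   52.7] rms 0.057
wrist px [444. 320.] 2168 top 76.7 sph [ 433.6 -242.4   50.2] r 29.4 ell [ 433.8 -241.7   52.5] rms 0.052
crate wrist 16702 ((474.03704833984375, -198.50527954101562), (180.74334716796875, 251.03543090820312), 2.873516321182251) z 98.5 [2.20000e-03 1.10000e-03 9.73203e+01]
```

View pics/w18.png

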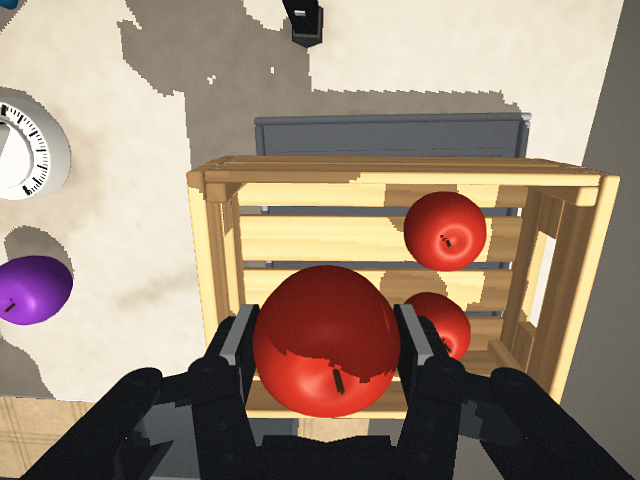

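step_arm(delta_pos=[[0.002, 0.025, 0.001], [0.002, 0.055, 0.001], [0.002, 0.08, 0.001], [0.002, 0.1, 0.001], [0.002, 0.115, 0.001], [0.002, 0.122, 0.001], [0.002, 0.126, 0.001], [0.002, 0.128, 0.001], [0.002, 0.129, 0.001], [0.002, 0.129, 0.001]], rot=[[0, 0, 0], [0, 0, 0], [0, 0, 0], [0, 0, 0], [0, 0, 0], [0, 0, 0], [0, 0, 0], [0, 0, 0], [0, 0, 0], [0, 0, 0]], gripper=[50, 50, 50, 50, 50, 50, 50, 50, 50, 50])

```text
t: 29.08
tcp_pos: [511.4, -154.4, 40.6]
tcp_rot: [0.514, -0.514, 0.486, -0.486]
force: [0.5, -0.1, -1.3]
grip_width: 0.655
```

```bash
python3 - <<'E'
from h import *
plan(511,-153,38,-86.8); snap('wrist','w19')
E
```

```text
dpos [-0.0014, 0.0026, -0.0003] rot [-0.04, -0.02, 0.01] | t 29.07 pos [ 511.4 -154.4   40.6] yaw -86.8 F [ 0.5 -0.1 -1.3] gw 0.655 q7 -0.81
```

View pics/w19.png

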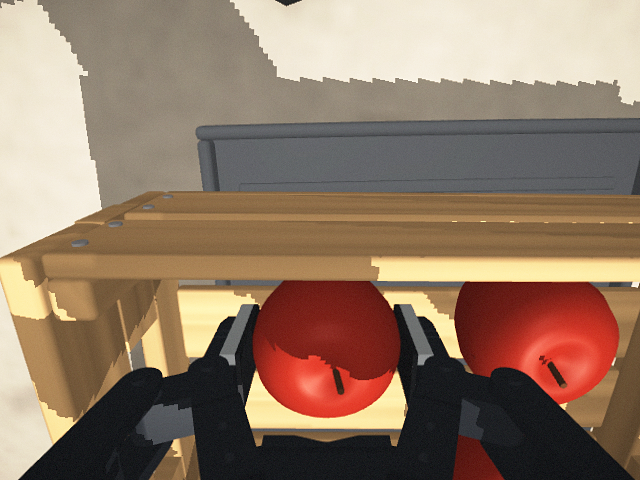

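step_arm(delta_pos=[[-0.001, 0.001, 0], [-0.001, 0.002, 0], [-0.001, 0.0027, 0], [-0.001, 0.0027, 0]], rot=[[0, 0, 0], [0, 0, 0], [0, 0, 0], [0, 0, 0]], gripper=[50, 50, 50, 50])

```text
t: 29.62
tcp_pos: [511.2, -153.1, 37.9]
tcp_rot: [0.514, -0.514, 0.486, -0.486]
force: [-1.4, 1.0, 3.2]
grip_width: 0.658
```

Contact at 3–4 N; release.

step_arm(delta_pos=[[0, 0, 0], [0, 0, 0], [0, 0, 0], [0, -0.015, 0], [0, -0.04, 0], [0, -0.08, 0], [0, -0.12, 0], [0, -0.14, 0], [0, -0.14, 0]], rot=[[0, 0, 0], [0, 0, 0], [0, 0, 0], [0, 0, 0], [0, 0, 0], [0, 0, 0], [0, 0, 0], [0, 0, 0], [0, 0, 0]], gripper=[70, 75, 75, 75, 75, 75, 75, 75, 75])

```text
t: 30.75
tcp_pos: [512.5, -154.1, 180.1]
tcp_rot: [0.515, -0.513, 0.484, -0.488]
force: [-0.1, 0.2, -0.2]
grip_width: 0.753
```

```bash
python3 - <<'E'
from h import *
snap('wrist','w20'); apples('wrist','w20'); crate('wrist','w20'); plan(400,282,175,4)
E
```

```text
wrist px [436. 231.] 4697 top 77.0 sph [ 516.9 -236.5   49.3] r 30.3 ell [ 517.  -236.4   52.7] rms 0.055
wrist px [324. 234.] 4467 top 77.1 sph [ 509.8 -153.3   47.9] r 31.4 ell [ 510.2 -153.2   52.7] rms 0.057
wrist px [427. 314.] 1756 top 74.8 sph [ 432.5 -241.4   51.8] r 29.8 ell [ 433.3 -241.    53.7] rms 0.033
crate wrist 15760 ((473.9270935058594, -198.373291015625), (181.00636291503906, 250.29083251953125), 2.8550121784210205) z 98.2 [9.00000e-03 8.00000e-04 9.35588e+01]
dpos [-0.4409, 0.0033, -0.0871] rot [-0.09, 89.18, -0.08] | t 30.80 pos [ 511.5 -153.4  178.5] yaw -86.8 F [-0.6 -0.1 -0.5] gw 0.748 q7 -0.94
```

View pics/w20.png

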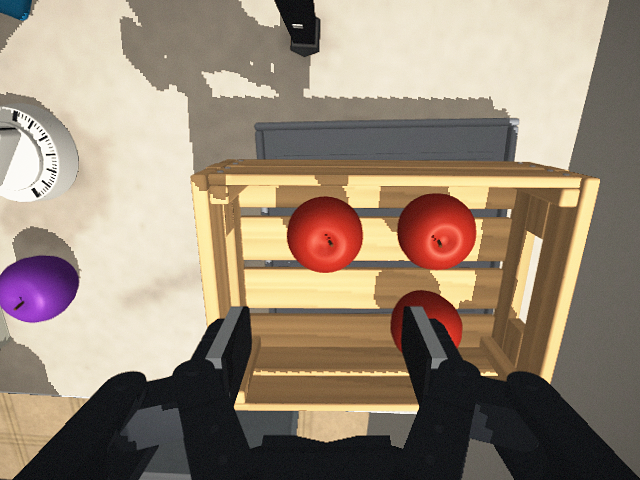

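step_arm(delta_pos=[[-0.03, 0, -0.005], [-0.07, 0, -0.014], [-0.11, 0, -0.022], [-0.15, 0, -0.03], [-0.19, 0.002, -0.038], [-0.24, 0.003, -0.048], [-0.29, 0.003, -0.058], [-0.34, 0.003, -0.068], [-0.39, 0.003, -0.078], [-0.43, 0.003, -0.085], [-0.441, 0.003, -0.087], [-0.441, 0.003, -0.087]], rot=[[0, -4, 0], [0, -14, 0], [0, -24, 0], [0, -34, 0], [0, -44, 0], [0, -54, 0], [0, -64, 0], [0, -74, 0], [0, -84, 0], [0, -90.8, 0], [0, -90.8, 0], [0, -90.8, 0]], gripper=[75, 75, 85, 85, 85, 85, 85, 85, 85, 85, 85, 85])

```text
t: 32.3
tcp_pos: [399.2, 281.7, 173.6]
tcp_rot: [-0.706, 0.707, 0.024, -0.025]
force: [-0.2, -0.2, 0.2]
grip_width: 0.852
```

```bash
python3 - <<'E'
from h import *
snap('wrist','w21'); L=apples('wrist','w21'); plan(400.4,282,19,4)
E
```

```text
wrist px [328. 225.] 4064 top 57.1 sph [400.3 281.9  28.3] r 31.2 ell [400.2 282.2  32.8] rms 0.055
dpos [0.0007, 0.1549, 0.0018] rot [0.13, -0.15, -0.05] | t 32.35 pos [399.9 280.5 173.9] yaw 3.9 F [ 0.7 -0.6 -0.1] gw 0.846 q7 -0.47
```

View pics/w21.png

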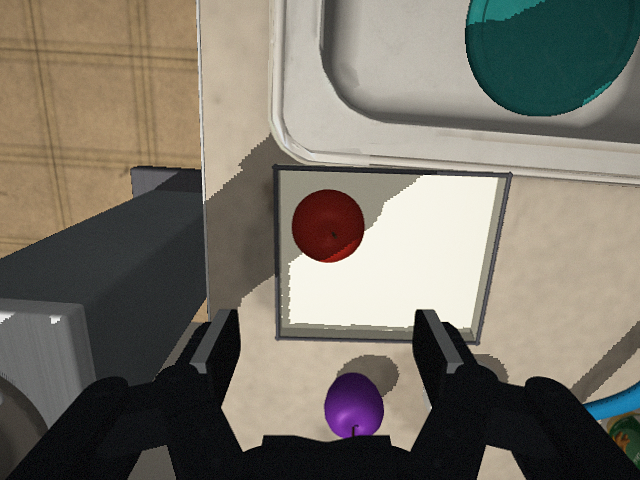

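step_arm(delta_pos=[[0.0005, 0.04, 0.001], [0.0005, 0.085, 0.001], [0.0005, 0.12, 0.001], [0.0005, 0.14, 0.001], [0.0005, 0.155, 0.001], [0.0005, 0.155, 0.001], [0.0005, 0.155, 0.001]], rot=[[0, 0, 0], [0, 0, 0], [0, 0, 0], [0, 0, 0], [0, 0, 0], [0, 0, 0], [0, 0, 0]], gripper=[85, 85, 85, 85, 85, 85, 85])

```text
t: 33.22
tcp_pos: [401.2, 283.3, 20.5]
tcp_rot: [0.707, -0.706, -0.025, 0.024]
force: [0.9, -0.3, -0.1]
grip_width: 0.846
```

```bash
python3 - <<'E'
from h import *
plan(400.4,282,19,4)
E
```

```text
dpos [-0.0009, 0.0015, -0.0013] rot [-0.05, -0.07, 0.09] | t 33.23 pos [401.2 283.3  20.5] yaw 3.9 F [ 0.9 -0.3 -0.1] gw 0.846 q7 -0.36
```

step_arm(delta_pos=[[-0.001, 0.002, -0.001], [-0.001, 0.002, -0.001], [-0.001, 0.002, -0.001], [-0.001, 0.002, -0.001], [-0.001, 0.002, -0.001], [-0.001, 0.002, -0.001], [-0.001, -0.018, -0.001], [-0.001, -0.058, -0.001], [-0.001, -0.108, -0.001], [-0.001, -0.148, -0.001], [-0.001, -0.152, -0.001]], rot=[[0, 0, 0], [0, 0, 0], [0, 0, 0], [0, 0, 0], [0, 0, 0], [0, 0, 0], [0, 0, 0], [0, 0, 0], [0, 0, 0], [0, 0, 0], [0, 0, 0]], gripper=[85, 70, 50, 50, 50, 50, 50, 50, 50, 50, 50])

```text
t: 34.6
tcp_pos: [401.2, 283.6, 174.5]
tcp_rot: [0.708, -0.705, -0.027, 0.023]
force: [-0.1, -0.0, -0.6]
grip_width: 0.657
```

```bash
python3 - <<'E'
from h import *
snap('wrist','w22'); plan(430,-157,170,-86.8)
E
```

```text
dpos [-0.0008, 0.002, -0.441] rot [0.01, -89.21, 0.23] | t 34.65 pos [400.1 282.9 173. ] yaw 4.0 F [ 0.9 -0.6 -1.3] gw 0.655 q7 -0.47
```

View pics/w22.png

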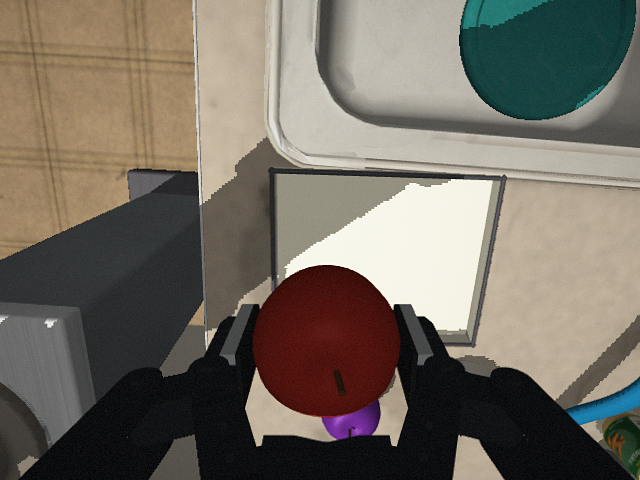

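step_arm(delta_pos=[[0, 0, -0.04], [0, 0, -0.08], [0, 0, -0.12], [0, 0, -0.16], [-0.001, 0.001, -0.2], [-0.001, 0.002, -0.25], [-0.001, 0.002, -0.3], [-0.001, 0.002, -0.35], [-0.001, 0.002, -0.4], [-0.001, 0.002, -0.43], [-0.001, 0.002, -0.441], [-0.001, 0.002, -0.441]], rot=[[0, 4, 0], [0, 14, 0], [0, 24, 0], [0, 34, 0], [0, 44, 0], [0, 54, 0], [0, 64, 0], [0, 74, 0], [0, 84, 0], [0, 90.8, 0], [0, 90.8, 0], [0, 90.8, 0]], gripper=[50, 50, 50, 50, 50, 50, 50, 50, 50, 50, 50, 50])

```text
t: 36.15
tcp_pos: [428.2, -157.2, 168.6]
tcp_rot: [-0.513, 0.514, -0.486, 0.485]
force: [-0.2, 0.4, -0.7]
grip_width: 0.658
```

```bash
python3 - <<'E'
from h import *
snap('wrist','w23'); plan(430,-157,41,-86.8); apples('wrist','w23'); crate('wrist','w23')
E
```

```text
dpos [0.001, 0.1277, 0.0017] rot [0.11, 0.12, -0.08] | t 36.20 pos [ 428.5 -156.2  168.7] yaw -86.7 F [ 0.4 -0.1 -0.3] gw 0.656 q7 -0.97
wrist px [457. 112.] 6606 top 77.2 sph [ 516.8 -236.8   48.5] r 31.0 ell [ 516.8 -236.5   52.8] rms 0.054
wrist px [327. 115.] 6327 top 77.2 sph [ 509.8 -152.8   45.4] r 33.5 ell [ 509.8 -152.9   52.8] rms 0.063
wrist px [443. 234.] 5132 top 77.1 sph [ 433.5 -240.8   49.6] r 30.1 ell [ 433.6 -240.7   52.8] rms 0.055
crate wrist 26609 ((474.1128845214844, -198.02320861816406), (179.96897888183594, 251.07821655273438), 2.8772799968719482) z 98.6 [-1.900000e-03  4.400000e-03  1.001325e+02]
```

View pics/w23.png

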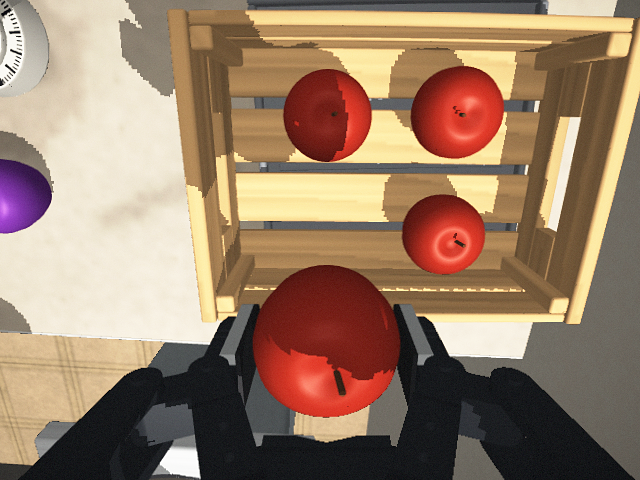

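step_arm(delta_pos=[[0, 0.025, 0.0015], [0, 0.055, 0.0015], [0, 0.08, 0.0015], [0, 0.1, 0.0015], [0, 0.115, 0.0015], [0, 0.122, 0.0015], [0, 0.126, 0.0015], [0, 0.128, 0.0015], [0, 0.129, 0.0015], [0, 0.129, 0.0015]], rot=[[0, 0, 0], [0, 0, 0], [0, 0, 0], [0, 0, 0], [0, 0, 0], [0, 0, 0], [0, 0, 0], [0, 0, 0], [0, 0, 0], [0, 0, 0]], gripper=[50, 50, 50, 50, 50, 50, 50, 50, 50, 50])

```text
t: 37.45
tcp_pos: [430.6, -157.8, 40.9]
tcp_rot: [0.514, -0.514, 0.486, -0.486]
force: [-0.5, 0.2, -0.1]
grip_width: 0.658
```

```bash
python3 - <<'E'
from h import *
plan(430,-156,38,-86.8); snap('wrist','w24')
E
```

```text
dpos [-0.0018, 0.0029, -0.0005] rot [-0.04, -0.02, 0.0] | t 37.45 pos [ 430.6 -157.8   40.9] yaw -86.8 F [-0.5  0.2 -0.1] gw 0.658 q7 -0.78
```

View pics/w24.png

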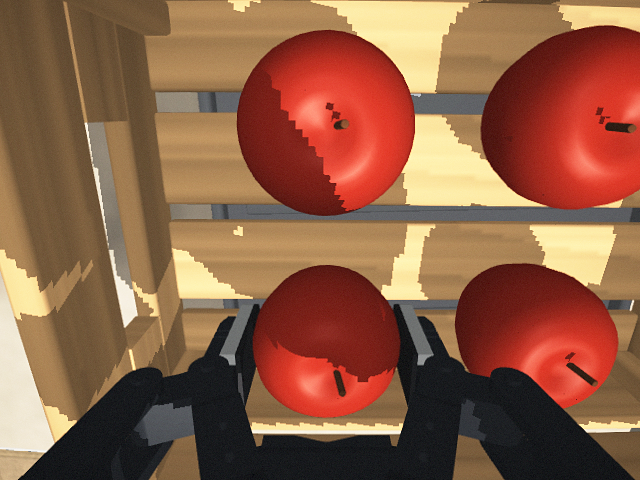

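step_arm(delta_pos=[[-0.001, 0.001, 0], [-0.001, 0.002, 0], [-0.001, 0.0025, 0], [-0.001, 0.0025, 0]], rot=[[0, 0, 0], [0, 0, 0], [0, 0, 0], [0, 0, 0]], gripper=[50, 50, 50, 50])

```text
t: 38.0
tcp_pos: [430.4, -156.6, 38.3]
tcp_rot: [0.514, -0.514, 0.486, -0.486]
force: [-1.4, 0.9, 3.4]
grip_width: 0.658
```

step_arm(delta_pos=[[0, 0, 0], [0, 0, 0], [0, 0, 0], [0, -0.015, 0], [0, -0.04, 0], [0, -0.08, 0], [0, -0.12, 0], [0, -0.14, 0], [0, -0.14, 0]], rot=[[0, 0, 0], [0, 0, 0], [0, 0, 0], [0, 0, 0], [0, 0, 0], [0, 0, 0], [0, 0, 0], [0, 0, 0], [0, 0, 0]], gripper=[70, 75, 75, 75, 75, 75, 75, 75, 75])

```text
t: 39.12
tcp_pos: [431.7, -157.4, 180.2]
tcp_rot: [0.515, -0.513, 0.485, -0.487]
force: [-1.0, 0.3, -0.2]
grip_width: 0.749
```

```bash
python3 - <<'E'
from h import *
snap('wrist','w25'); apples('wrist','w25'); crate('wrist','w25'); plan(552,100,170,4)
E
```

```text
wrist px [449. 119.] 5892 top 77.2 sph [ 516.8 -236.8   48.1] r 31.3 ell [ 516.8 -236.5   52.7] rms 0.055
wrist px [326. 122.] 5645 top 77.1 sph [ 509.7 -152.9   45.1] r 33.6 ell [ 509.7 -152.9   52.7] rms 0.064
wrist px [325. 235.] 4499 top 77.1 sph [ 428.4 -156.6   46.8] r 32.3 ell [ 429.1 -156.6   52.7] rms 0.062
wrist px [437. 234.] 4701 top 77.0 sph [ 432.8 -241.4   47.1] r 32.1 ell [ 433.6 -240.7   52.7] rms 0.065
crate wrist 25725 ((474.0580749511719, -198.2030487060547), (180.5892333984375, 251.0630340576172), 2.9672536849975586) z 98.5 [3.70000e-03 2.80000e-03 9.69695e+01]
dpos [-0.2497, 0.0091, 0.1354] rot [-0.08, 89.19, -0.1] | t 39.17 pos [ 430.7 -156.8  178.8] yaw -86.8 F [ 0.2  0.3 -0.5] gw 0.749 q7 -0.98
```

View pics/w25.png

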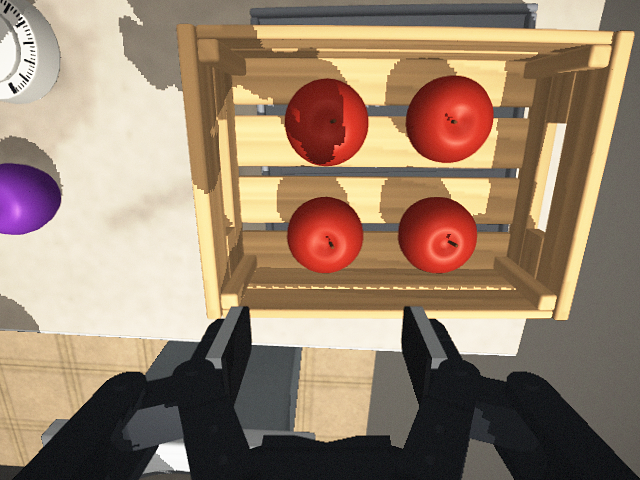

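All four apples stand in the crate (centres about 45–55 mm from its middle in y). The crate is level at (474,-198). Next is the timer.

```bash
python3 - <<'E'
from h import *
plan(552,95,150,-50)
E
```

```text
dpos [-0.2447, 0.0291, 0.135] rot [-0.11, -36.81, 0.03] | t 39.17 pos [ 430.7 -156.8  178.8] yaw -86.8 F [ 0.2  0.3 -0.5] gw 0.749 q7 -0.98
```

step_arm(delta_pos=[[-0.02, 0, 0.011], [-0.05, 0, 0.028], [-0.08, 0, 0.044], [-0.11, 0, 0.061], [-0.14, 0, 0.077], [-0.17, 0, 0.094], [-0.2, 0, 0.11], [-0.225, 0.01, 0.124], [-0.245, 0.02, 0.135], [-0.245, 0.029, 0.135], [-0.245, 0.029, 0.135], [-0.245, 0.029, 0.135]], rot=[[0, -4, 0], [0, -14, 0], [0, -24, 0], [0, -34, 0], [0, -44, 0], [0, -54, 0], [0, -64, 0], [0, -74, 0], [0, -84, 0], [0, -94, 0], [0, -104, 0], [0, -112, 0]], gripper=[75, 60, 40, 40, 40, 40, 40, 40, 40, 40, 40, 40])

```text
t: 40.67
tcp_pos: [550.1, 97.7, 146.9]
tcp_rot: [0.69, -0.689, -0.156, 0.159]
force: [0.3, -0.0, 0.6]
grip_width: 0.402
```

```bash
python3 - <<'E'
from h import *
im,d,s=snap('wrist','w26'); plan(552,100,150,50)
W=world('wrist','w26')
cv2.imwrite('pics/w26z.png',cv2.resize(im[130:350,200:480],None,fx=2.7,fy=2.7,interpolation=cv2.INTER_CUBIC)[:,:,::-1])
E
```

```text
dpos [0.0027, -0.0029, 0.0014] rot [-0.16, -24.17, -0.16] | t 40.73 pos [550.2  97.6 147.1] yaw 25.8 F [-0.4  0.4  0.3] gw 0.402 q7 0.41
```

View pics/w26.png

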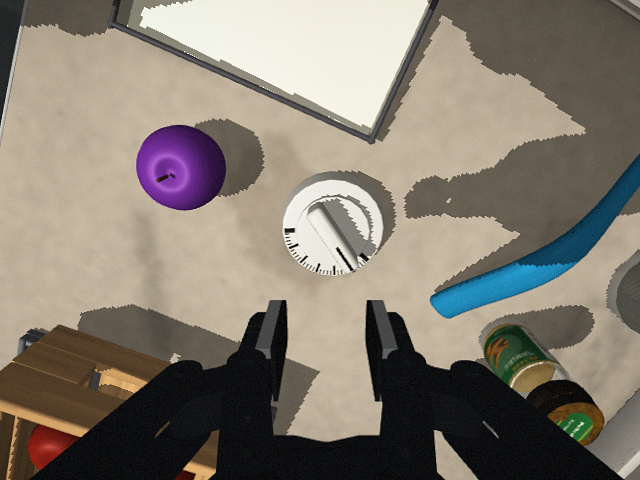

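```bash
cat >> h.py <<'E'
def ortho(fn,cx,cy,zp,half=50,px=6):
    z=np.load('pics/%s.npz'%fn); c=manip.get_calibration('wrist'); T=np.array(c['tool_from_camera'])
    q=z['q']; Rm=R.from_quat([q[1],q[2],q[3],q[0]]).as_matrix()
    n=2*half*px; v,u=np.mgrid[0:n,0:n]
    X=np.stack([cx+(u/px-half),cy-(v/px-half),np.full(u.shape,zp)],-1).astype(float)
    C=(((X-z['p'])@Rm)-T[:3,3])@T[:3,:3]
    x=C[...,0]/C[...,2];y=C[...,1]/C[...,2];f=1+c['k1']*(x*x+y*y)
    return cv2.remap(z['im'],(x*f*c['fx']+c['cx']).astype(np.float32),(y*f*c['fy']+c['cy']).astype(np.float32),cv2.INTER_CUBIC)
E
python3 - <<'E'
from h import *
W=world('wrist','w26')
m=(W[...,2]>47)&(W[...,2]<60)&(np.hypot(W[...,0]-552,W[...,1]-100)<45)
P=W[m]; print('bar',len(P),cv2.minAreaRect(P[:,:2].astype(np.float32)),np.median(P[:,2]))
m=(W[...,2]>20)&(W[...,2]<30)&(np.hypot(W[...,0]-552,W[...,1]-100)<60)
P=W[m]; print('foot',len(P),cv2.minEnclosingCircle(P[:,:2].astype(np.float32)),np.median(P[:,2]))
a=ortho('w26',552,100,25); b=ortho('w26',552,100,54)
cv2.imwrite('pics/o26.png',cv2.resize(np.hstack([a,b]),(800,400))[:,:,::-1]); cv2.imwrite('pics/o26a.png',a[:,:,::-1])
m=(W[...,2]>10)&(np.hypot(W[...,0]-552,W[...,1]-100)<150)&(np.hypot(W[...,0]-552,W[...,1]-100)>48)
im=np.load('pics/w26.npz')['im'].astype(int); bl=(im[...,2]-im[...,0]>60)&m&(W[...,0]>560); Q=W[bl]; i=np.argsort(np.hypot(Q[:,0]-552,Q[:,1]-100))[:5]; print(Q[i].round(0))
E
```

```text
bar 1320 ((553.1981811523438, 101.94003295898438), (12.501533508300781, 52.64581298828125), 58.89310073852539) 53.323027947067885
foot 4023 ((552.7926635742188, 102.51021575927734), 38.54074478149414) 24.297168014646502
[[653.  84.  16.]
 [653.  83.  17.]
 [653.  83.  19.]
 [653.  85.  16.]
 [653.  81.  19.]]
```

View pics/o26a.png

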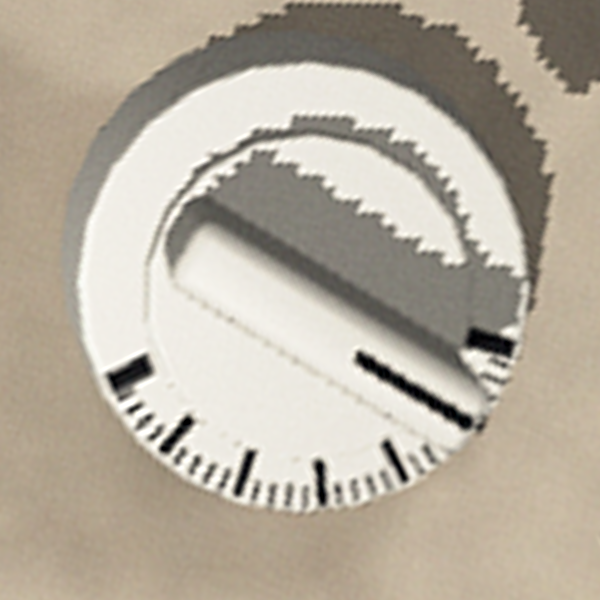

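View pics/o26.png

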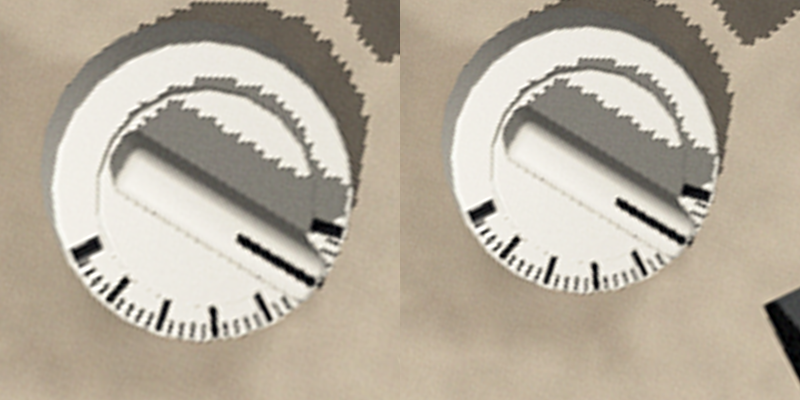

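The ortho view shows the zero tick at −16°, the top mark at −153° (137° apart, as 2.4 rad must be), and the bar's lined end at −31°. So the dial reads about 0.26 rad and the axis is about (552.9, 102). Next I align the jaws across the bar.

```bash
python3 - <<'E'
from h import *
plan(552.9,102,90,58.9)
E
```

```text
dpos [0.0045, 0.0571, 0.0027] rot [-0.17, -33.07, -0.15] | t 40.73 pos [550.2  97.6 147.1] yaw 25.8 F [-0.4  0.4  0.3] gw 0.402 q7 0.41
```

step_arm(delta_pos=[[0.001, 0.015, 0.001], [0.002, 0.03, 0.002], [0.003, 0.045, 0.0025], [0.0045, 0.057, 0.0027], [0.0045, 0.057, 0.0027], [0.0045, 0.057, 0.0027], [0.0045, 0.057, 0.0027]], rot=[[0, -8, 0], [0, -18, 0], [0, -27, 0], [0, -33, 0], [0, -33, 0], [0, -33, 0], [0, -33, 0]], gripper=[40, 40, 40, 40, 40, 40, 40])

```text
t: 41.6
tcp_pos: [554.8, 100.1, 92.6]
tcp_rot: [-0.618, 0.618, 0.344, -0.343]
force: [-0.5, 0.6, -0.0]
grip_width: 0.401
```

```bash
python3 - <<'E'
from h import *
im,d,s=snap('wrist','w27'); plan(552.9,102,36,58.9)
W=world('wrist','w27')
m=(W[...,2]>47)&(W[...,2]<58)&(np.hypot(W[...,0]-552,W[...,1]-100)<34)
P=W[m]; print('bar',len(P),cv2.minAreaRect(P[:,:2].astype(np.float32)),np.median(P[:,2]))
E
```

```text
dpos [0.0006, 0.0566, 0.0027] rot [0.04, -0.75, 0.04] | t 41.65 pos [554.8 100.1  92.6] yaw 58.2 F [-0.3 -1.   0.3] gw 0.403 q7 0.94
bar 1999 ((552.945068359375, 102.01582336425781), (11.990520477294922, 53.21628952026367), 58.74352264404297) 53.42296993223452
```

View pics/w27.png

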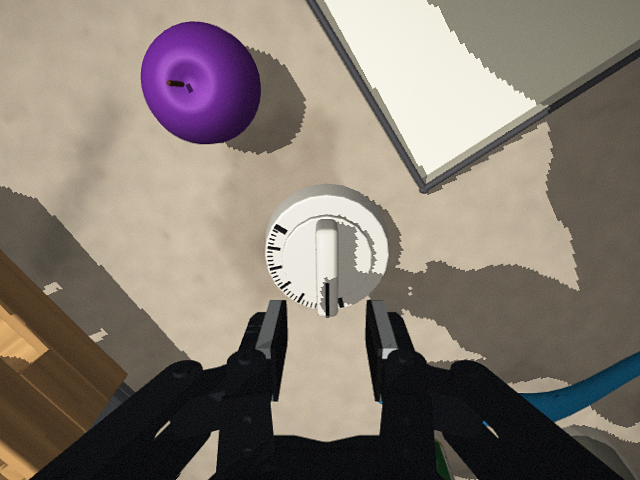

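step_arm(delta_pos=[[0.0005, 0.01, 0.0027], [0.0005, 0.03, 0.0027], [0.0005, 0.045, 0.0027], [0.0005, 0.0566, 0.0027], [0.0005, 0.0566, 0.0027], [0.0005, 0.0566, 0.0027]], rot=[[0, -0.6, 0], [0, -0.6, 0], [0, -0.6, 0], [0, -0.6, 0], [0, -0.6, 0], [0, -0.6, 0]], gripper=[40, 40, 40, 40, 40, 40])

```text
t: 42.4
tcp_pos: [553.0, 101.7, 35.9]
tcp_rot: [-0.616, 0.616, 0.347, -0.347]
force: [-0.4, -1.4, 0.4]
grip_width: 0.397
```

```bash
python3 - <<'E'
from h import *
plan(552.9,102,36,58.8); im,d,s=snap('wrist','w28')
E
```

```text
dpos [0.0003, -0.0001, 0.0003] rot [0.05, -0.02, 0.04] | t 42.40 pos [553.  101.7  35.9] yaw 58.8 F [-0.4 -1.4  0.4] gw 0.397 q7 0.97
```

View pics/w28.png

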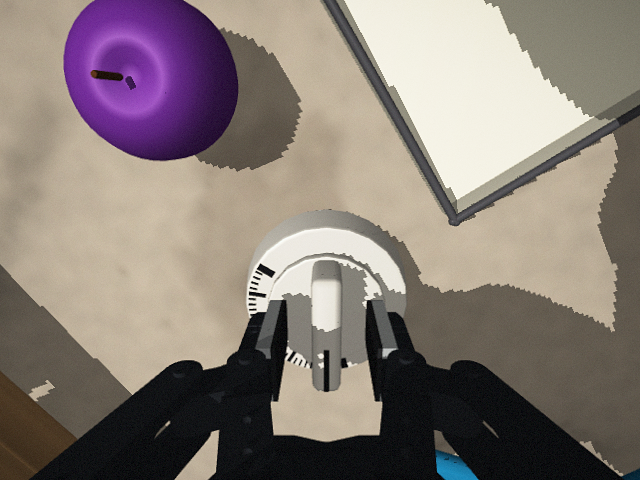

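step_arm(delta_pos=[[0, 0, 0], [0, 0, 0], [0, 0, 0], [0, 0, 0], [0, 0, 0], [0, 0, 0]], rot=[[0, 0, 0], [0, 0, 0], [0, 0, 0], [0, 0, 0], [0, 0, 0], [0, 0, 0]], gripper=[20, 0, 0, 0, 0, 0], squeeze=40)

```text
t: 43.2
tcp_pos: [553.0, 101.8, 36.2]
tcp_rot: [-0.616, 0.616, 0.347, -0.347]
force: [-1.3, -0.3, 5.9]
grip_width: 0.13
```

```bash
python3 - <<'E'
from h import *
plan(552.9,102,36,58.8)
E
```

```text
dpos [0.0002, 0.0002, 0.0002] rot [0.05, -0.02, 0.05] | t 43.20 pos [553.  101.8  36.2] yaw 58.8 F [-1.3 -0.3  5.9] gw 0.130 q7 0.97
```

step_arm(delta_pos=[[0, 0, 0], [0, 0, 0], [0, 0, 0], [0, 0, 0], [0, 0, 0], [0, 0, 0], [0, 0, 0], [0, 0, 0], [0, 0, 0], [0, 0, 0], [0, 0, 0], [0, 0, 0]], rot=[[0, 6, 0], [0, 14, 0], [0, 22, 0], [0, 30, 0], [0, 38, 0], [0, 46, 0], [0, 54, 0], [0, 62, 0], [0, 70, 0], [0, 78, 0], [0, 84, 0], [0, 86, 0]], gripper=[0, 0, 0, 0, 0, 0, 0, 0, 0, 0, 0, 0])

```text
t: 44.7
tcp_pos: [553.5, 101.9, 36.2]
tcp_rot: [0.687, -0.687, 0.166, -0.167]
force: [-0.1, 0.6, 5.5]
grip_width: 0.128
```

```bash
python3 - <<'E'
from h import *
plan(552.9,102,36,-71.8); snap('wrist','w29')
E
```

```text
dpos [-0.0006, 0.0002, -0.0002] rot [-0.1, 44.54, 0.08] | t 44.70 pos [553.5 101.9  36.2] yaw -27.3 F [-0.1  0.6  5.5] gw 0.128 q7 -0.33
```

View pics/w29.png

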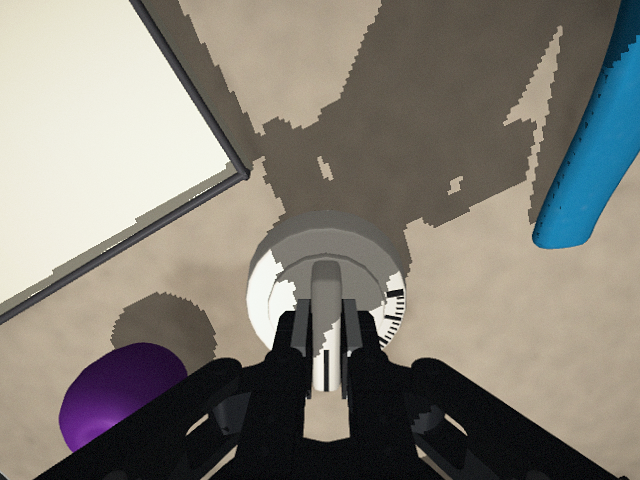

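step_arm(delta_pos=[[0, 0, 0], [0, 0, 0], [0, 0, 0], [0, 0, 0], [0, 0, 0], [0, 0, 0], [0, 0, 0], [0, 0, 0]], rot=[[0, 7, 0], [0, 15, 0], [0, 23, 0], [0, 31, 0], [0, 38, 0], [0, 43, 0], [0, 45, 0], [0, 45, 0]], gripper=[0, 0, 0, 0, 0, 0, 0, 0])

```text
t: 45.75
tcp_pos: [553.7, 101.7, 36.2]
tcp_rot: [0.572, -0.571, 0.416, -0.417]
force: [-0.4, 0.3, 4.4]
grip_width: 0.128
```

```bash
python3 - <<'E'
from h import *
plan(552.9,102,36,5.25); s=manip.sense(); print(s['ft_torque'].round(3)); snap('wrist','w30'); plan(552.9,102,36,5.25)
cv2.imwrite('pics/o30.png',ortho('w30',552.9,102,25)[:,:,::-1])
E
```

```text
dpos [-0.0006, 0.0002, -0.0007] rot [-0.09, -77.46, 0.14] | t 45.75 pos [553.7 101.7  36.2] yaw -72.2 F [-0.4  0.3  4.4] gw 0.128 q7 -0.99
[ 0.007 -0.108 -0.069]
dpos [-0.0006, 0.0002, -0.0007] rot [-0.09, -77.46, 0.14] | t 45.80 pos [553.7 101.6  36.2] yaw -72.2 F [ 0.7 -0.4  5.8] gw 0.128 q7 -0.99
```

View pics/o30.png

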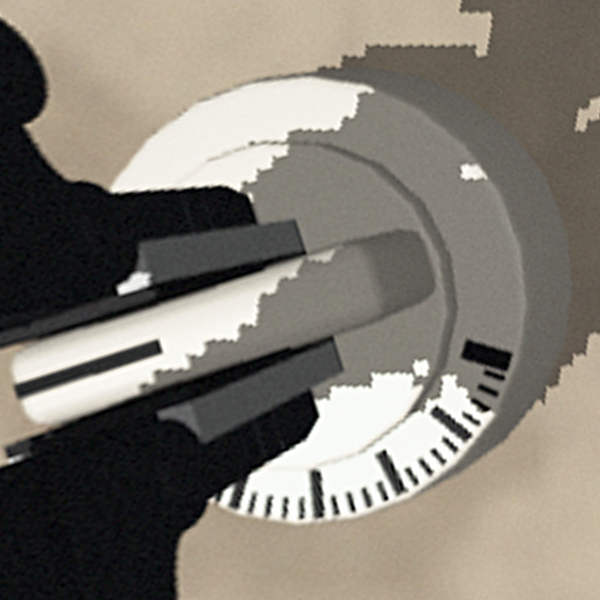

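The bar points at about −163°, so the dial reads about 2.56 rad, past 30 minutes. Now back to 15 minutes (bar at −84.75°).

step_arm(delta_pos=[[0, 0, 0], [0, 0, 0], [0, 0, 0], [0, 0, 0], [0, 0, 0], [0, 0, 0], [0, 0, 0], [0, 0, 0], [0, 0, 0], [0, 0, 0], [0, 0, 0], [0, 0, 0]], rot=[[0, -6, 0], [0, -14, 0], [0, -22, 0], [0, -30, 0], [0, -38, 0], [0, -46, 0], [0, -54, 0], [0, -62, 0], [0, -70, 0], [0, -75, 0], [0, -77.45, 0], [0, -77.45, 0]], gripper=[0, 0, 0, 0, 0, 0, 0, 0, 0, 0, 0, 0])

```text
t: 47.3
tcp_pos: [553.3, 101.9, 36.2]
tcp_rot: [0.707, -0.706, -0.033, 0.032]
force: [-0.0, -0.1, 5.7]
grip_width: 0.13
```

```bash
python3 - <<'E'
from h import *
plan(552.9,102,36,5.25)
E
```

```text
dpos [-0.0004, 0.0002, 0.0001] rot [-0.03, 0.02, 0.11] | t 47.30 pos [553.3 101.9  36.2] yaw 5.3 F [-0.  -0.1  5.7] gw 0.130 q7 0.16
```

Open and rise, then check the reading.

step_arm(delta_pos=[[0, 0, 0], [0, 0, 0], [0, 0, 0], [0, 0, 0], [0, -0.02, 0], [0, -0.05, 0], [0, -0.08, 0], [0, -0.11, 0], [0, -0.11, 0], [0, -0.11, 0]], rot=[[0, 0, 0], [0, 0, 0], [0, 0, 0], [0, 0, 0], [0, 0, 0], [0, 0, 0], [0, 0, 0], [0, 0, 0], [0, 0, 0], [0, 0, 0]], gripper=[30, 40, 40, 40, 40, 40, 40, 40, 40, 40])

```text
t: 48.55
tcp_pos: [551.7, 101.7, 144.6]
tcp_rot: [-0.706, 0.706, 0.032, -0.033]
force: [-0.4, -0.6, 0.8]
grip_width: 0.399
```

```bash
python3 - <<'E'
from h import *
snap('wrist','w31'); snap('top','top31'); snap('scene','s31'); plan(552.9,102,36,5.25)
W=world('wrist','w31')
m=(W[...,2]>47)&(W[...,2]<60)&(np.hypot(W[...,0]-552,W[...,1]-100)<45)
P=W[m]; print('bar',len(P),cv2.minAreaRect(P[:,:2].astype(np.float32)),np.median(P[:,2]))
a=ortho('w31',552.9,102,25); b=ortho('w31',552.9,102,54)
cv2.imwrite('pics/o31.png',cv2.resize(np.hstack([a,b]),(800,400))[:,:,::-1])
crate('top','top31'); apples('top','top31')
E
```

```text
dpos [0.0019, 0.108, 0.0003] rot [0.03, -0.02, -0.17] | t 48.70 pos [551.3 101.6 144. ] yaw 5.2 F [-0.  -0.1 -0.2] gw 0.397 q7 0.09
bar 1276 ((553.005615234375, 101.81843566894531), (11.986432075500488, 52.60029602050781), 5.048791885375977) 53.351214360497025
crate top 1780 ((477.0130310058594, -197.99537658691406), (179.36386108398438, 250.79086303710938), 2.757523536682129) z 98.3 [-2.50000e-03  7.00000e-04  9.94495e+01]
top px [421. 298.] 1098 top 79.1 sph [ 492.6 -215.    63.3] r 36.5 ell [ 493.9 -213.4   80. ] rms 0.457
top px [391. 288.] 525 top 77.8 sph [ 512.9 -152.1   46.6] r 31.9 ell [ 512.7 -151.9   51.9] rms 0.080
top px [391. 326.] 531 top 78.1 sph [ 431.7 -152.6   48.8] r 30.4 ell [ 431.7 -152.7   52.1] rms 0.078
```

View pics/o31.png

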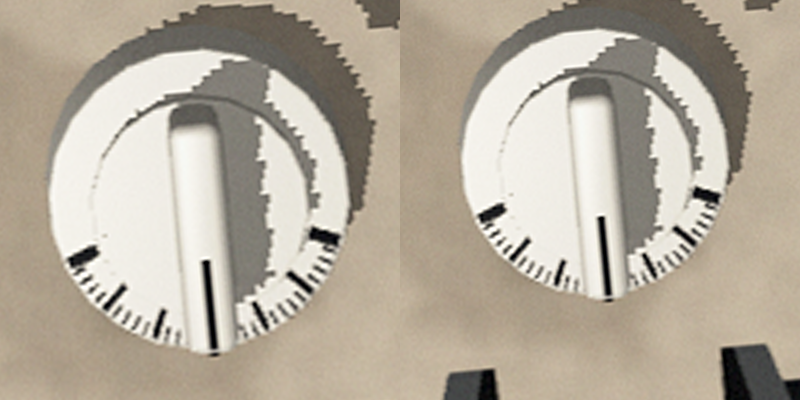

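View pics/s31.png

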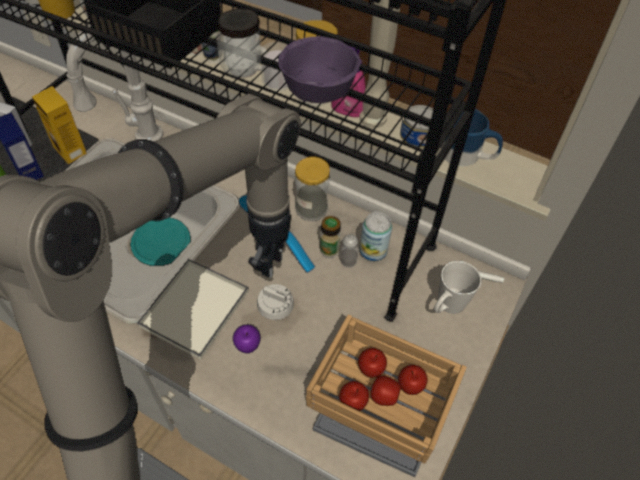

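View pics/top31.png

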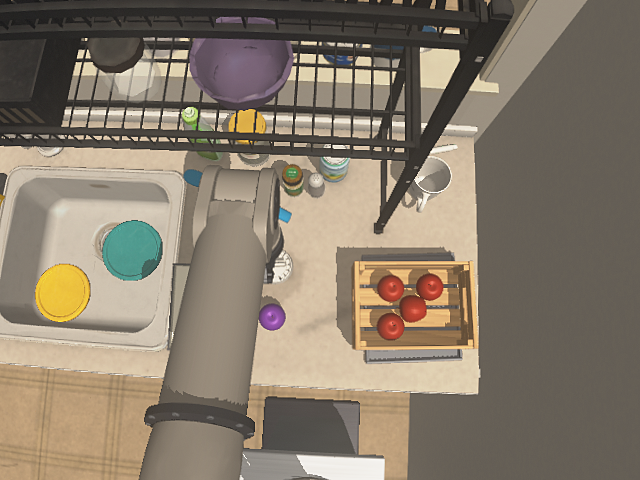

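The timer reads 1.20 rad (bar at −84.95°). One apple has been knocked towards the middle of the crate since the last look. I check that it is at rest on the floor and inside.

```bash
python3 - <<'E'
from h import *
snap('top','top32')
a=np.load('pics/top31.npz'); b=np.load('pics/top32.npz')
df=np.abs(a['im'].astype(int)-b['im']).max(-1)[255:360,350:480]; print('diff px',(df>25).sum(), 'max',df.max())
W=world('top','top32'); im=b['im']
for (u,v) in [(391,288),(430,287),(413,308),(391,327)]:
    P=W[v-12:v+13,u-12:u+13].reshape(-1,3); P=P[P[:,2]>60]; print((u,v),'top z %.1f'%np.percentile(P[:,2],97), P[P[:,2]>70].mean(0).round(0))
cv2.imwrite('pics/c32.png',cv2.resize(im[245:365,345:485],None,fx=5,fy=5,interpolation=cv2.INTER_CUBIC)[:,:,::-1])
plan(552,102,200,5)
E
```

```text
diff px 0 max 5
(391, 288) top z 77.6 [ 513. -151.   74.]
(430, 287) top z 77.7 [ 519. -236.   74.]
(413, 308) top z 80.3 [ 471. -198.   75.]
(391, 327) top z 77.4 [ 431. -152.   74.]
dpos [0.0004, -0.0558, 0.0004] rot [0.03, 0.23, -0.15] | t 48.75 pos [551.5 101.6 144.2] yaw 5.2 F [-0.2 -0.4  0.6] gw 0.402 q7 0.09
```

View pics/c32.png

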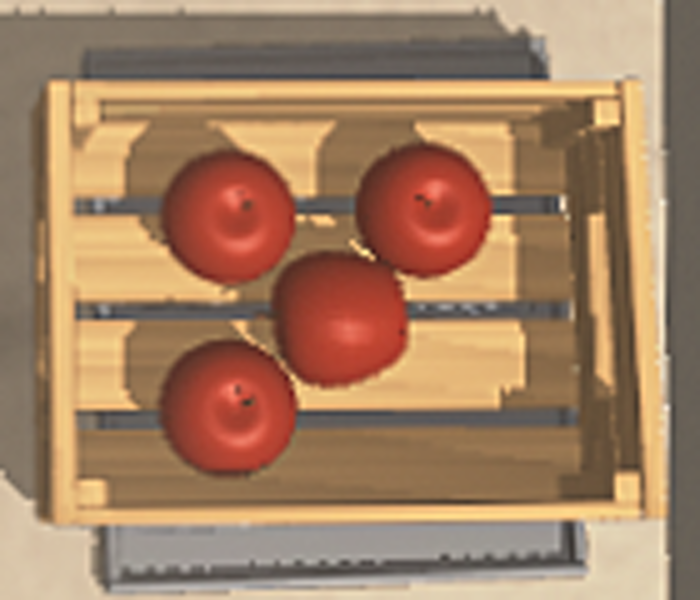

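step_arm(delta_pos=[[0, -0.01, 0], [0, -0.03, 0], [0, -0.05, 0], [0, -0.05, 0], [0, -0.05, 0], [0, -0.05, 0], [0, -0.05, 0], [0, -0.05, 0]], rot=[[0, 0, 0], [0, 0, 0], [0, 0, 0], [0, 0, 0], [0, 0, 0], [0, 0, 0], [0, 0, 0], [0, 0, 0]], gripper=[40, 40, 40, 40, 40, 40, 40, 40])

```text
t: 49.75
tcp_pos: [552.2, 101.6, 195.1]
tcp_rot: [-0.706, 0.706, 0.032, -0.032]
force: [-0.2, 0.5, -0.3]
grip_width: 0.401
```

```bash
python3 - <<'E'
from h import *
snap('top','top33')
a=np.load('pics/top31.npz'); b=np.load('pics/top33.npz'); z=np.load('pics/top0.npz')
df=np.abs(a['im'].astype(int)-b['im']).max(-1)[255:360,350:480]; print('diff px',(df>25).sum(), df.max())
d0=np.abs(z['im'].astype(int)-b['im']).max(-1)[150:215,280:455]; print('bystander diff',(d0>60).sum())
plan(552,102,200,5)
if (df>25).sum()<10: manip.sign_off(); print('signed off')
E
```

```text
diff px 0 5
bystander diff 0
dpos [-0.0003, -0.0048, 0.0004] rot [0.01, 0.23, -0.02] | t 49.80 pos [552.3 101.6 195.2] yaw 5.2 F [0.6 0.1 0.9] gw 0.400 q7 0.07
the job is handed in; nothing more can be done
signed off
```

I tipped the crate onto the tray, set all four red apples into it, wound the timer to about 2.56 rad and turned it back to 15 minutes. The job was handed in at about 50 s.

**Last checks**
- **Crate:** it lies flat at about (475, -198) mm, roughly 12 mm from the tray's centre as I measured it. Its rim reads about 98.5 mm high, against the 101 mm nominal. I take the gap as camera calibration error, since the inner floor read 23 mm.
- **Apples:** all four are inside and showed no movement over the last second.
- **Timer:** the bar stands at −84.95°, which reads about 1.20 rad, or 15 minutes.
- **Bystanders:** the can, spice jar, salt shaker and mug show no change in the top camera image. The arm hid most of the dish brush, so I checked it only by eye; it looked unmoved in the scene view.

**What went less smoothly**
- **First apple:** a gripper knuckle pressed the crate's end board with about 6 N and shifted the crate about 3.5 mm. I moved inward before releasing the apple.
- **Knocked apple:** after all four were in and released, one was knocked aside and now lies on its side near the crate's middle, still inside and at rest. I left it there.

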